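# Put the block plane away in the tool chest

## Task

The small block plane lying on the bench goes back into the luthier's tool chest: raise the lid until its folding stay locks and the lid stands by itself, then set the plane on its sole on the floor of the open tray inside. Then press the stay's elbow through to break it, and bring the lid down by hand until it is fully shut. Never force the lid or the stay (its foot must not slip), never let the lid or the plane drop, and leave the mallet, the jar and the sanding block where they are.

Things in the scene. Friction and masses are not known exactly. Their poses are not given: they have to be found in the camera images.
- lid_hinge (a point): Middle of the lid's hinge axis, along the far top edge of the wooden tool chest (220 deep x 340 wide, rim 130 high). Chest axes: x from the front (towards the robot) to the hinge side, y to the left along the hinge, z up when the lid is shut; this frame tilts with the lid, x and z, about y. The chest is fixed; its front wall is 220 before the axis.
- lid_handle (a point): Middle of the dark steel bar handle on the lid: round bar, 12 thick, 110 long along the chest's y, its centre 38 above the lid's top face (32 clear for a finger). Lid 14 thick. Shut, the bar lies 195 before the hinge axis and 52 above it; it turns about the axis with the lid, whose front edge is 33 beyond it. Gripped across its thickness the bar can turn between the jaws.
- lid (a joint): Lid angle in rad: 0 shut, growing as it opens; the stay pulls taut somewhere between 1.3 and 1.5, depending on how its brackets were screwed on, and must be found by feel. Lid about 0.7 kg on a stiff hinge (friction about 0.45 N m): shut, it needs some 6 N at the handle to lift; let go above about 1.1 rad it stands, lower down it falls and slams.
- stay (a joint): Elbow angle of the steel folding stay at the chest's left (+y) end wall: about 0 folded (lid shut), 2.52 its two links in line (only at the lid's very highest point), 2.82 locked at its stop. A weak spring carries it over once straight: raise until the stay is taut, then let the lid settle back some 3 to 8 mm at the handle. Folded back to below 2.1 it does not spring back.
- stay_elbow (a point): Centre of the stay's elbow: steel knuckle 24 in diameter, 22 long along the chest's y; links are flat bars 14 x 3, 91 between pivots. Locked, it is 45 to 60 above the rim, 95 to 125 before the hinge axis, bowed up and forward. Pressed down and back to the hinge (about 45 degrees down) with a few N it breaks; press it 30 to 40 in all, the lid sinks a little with it. Farther, they pinch the fingers.
- stay_foot (a point): Lower pivot of the stay, inside the chest's left end wall, 16 below the rim, about 165 before the hinge axis; the elbow swings about it on a circle of radius 91 in the chest's x-z plane. Its bracket is clamped in a slot along the chest's x and slips if the lid or stay is forced (about 18 N at the handle against the taut or locked stay). Axes: those of the chest (x front to hinge, y left, z up).
- till (a point): Centre of the free floor of the tray inside the chest, on the floor's top, 60 above the bench and 70 below the rim. The free floor is 154 (chest x) by 243 (chest y), with an 8 thick wall to the stay's bay at its left and a 24 high ledge to the tool groove at its back. Axes: those of the chest.
- plane_mid (a point): Centre of the block plane, half-way up (24.5 above its sole). Iron body 150 long (its x) x 46 wide (its y) x 27 high with parallel sides, to grip across the width; brass cap and wooden front knob on top, 49 high in all; about 0.5 kg. z up when on its sole.
- jar_mid (a point): Centre of a loose glass jar with a lid, 68 in diameter, 85 high (origin half-way up). Leave it.
- mallet_mid (a point): Loose wooden mallet lying on the bench: head 55 x 100 x 65, centre of the head; handle 24 thick runs 215 from here along its -x. Leave it.
- block_mid (a point): Loose cork sanding block with a wooden back, 100 x 60 x 34, origin half-way up. Leave it.
Things that resemble listed ones, but are neither listed nor needed, are in the scene too. What is meant by the part that bears plane_mid is not green, and is the smaller of those in its own colour.

How it is judged:
By the outcome, as a careful person would: the job done as asked, in the order asked, and still so for the second after the job is handed in, with the robot touching nothing.
It also fails if it takes over 72 s, if anything falls off the work surface, if the arm or the gripper's body presses on something with over 40 N, if the wrist force passes 120 N, or if a joint passes its speed limit or range.

## Robot

A 6-joint arm with a two-finger parallel gripper is mounted at the origin on the work surface. World frame = base frame: x ahead of the robot, y to its left, z up, the work surface at z = 0. Lengths are in m, angles in rad, forces in N, time in s.
With the tool pointing down it reaches from about 0.425 to 0.95 m from the base axis. Payload 3.5 kg.
Tool frame: the origin (TCP) lies between the finger pads; the fingertips stand 11 mm ahead of it and the grasp point (between the pads) lies 8 mm behind it; y points along the fingers, z is the direction in which the jaws open and shut, and the axes are right-handed (so a half turn about y gives the same grasp; the last joint's range is limited). The gripper opens to 85 mm and grips with 20 to 120 N. Pads are 22 mm wide; open, the fingers measure 114 mm over their backs; the gripper's body (76 mm by 85 mm) begins 54 mm behind the grasp point. The pads swing forward as they close: fully open they stand 13 mm farther back than shut.
Start: joints at [0.961, 0.286, 1.577, -0, 1.279, -0.15], TCP at [0.3, 0.605, 0.242] pointing down, gripper open.
Joint ranges: [-2.77, 2.77], [-0.9, 2.22], [0.21, 2.48], [-1.53, 4.67], [0.24, 2.81], [-2.84, 2.84]. Speed limits (rad/s): [2.79, 2.79, 3.14, 3.14, 3.14, 3.14].

## Interface

Orientations are given as a unit quaternion [x, y, z, w].
In Python, from rig import arm gives the robot as it stands.
- The arm moves only by the tool carry_out, never from a script. Its argument "deltas" is a list of rows, each a list of 7 numbers: the turn, a rotation vector about the world's x, y, z in degrees, then the shift along the world's x, y, z in cm, then the closure, from 0 (fully open) to 1 (shut). In form: [[rx, ry, rz, dx, dy, dz, grip], ...]. A call has exactly 5 rows; each row shifts and turns the pose as measured when the row begins; what a row does not reach is not made up. A row lasts 1/12 s, in which the tool goes at most 41.7 mm and 7.16 degrees, less where a joint would pass 70% of its speed; a pose out of reach is approached as far as the arm can. A call with a gripper value outside its range is refused whole. The fingers move at their own pace and stop on an object; the grip force is fixed at half the most. Time passes only in rows, so rows that do not move let the fingers close, or fill a call up. It gives the time, the measured TCP pose, the force and the opening at its end, in the units of the state.
- arm.read_state(): the state, without advancing time (a new reading comes with each control period).
- arm.capture(name): name is "side" or "top"; returns a dict with "color" (400x640x3 uint8, red, green, blue), "mtx" (3x3 intrinsics, pixels), "R" (3x3) and "t" (3): a world point X has camera coordinates R X + t. Camera axes: x right, y down, z forward; pixel columns grow to the right and rows downward; lengths in m; the calibration is good to about 2 mm. A picture is of the moment at which its call begins. There is no depth.
- arm.sign_off(): hands the job in, once; it reports no verdict.
The state is a dict: "time": time; "joint_pos": joint angles; "joint_velocities": joint speeds; "effort": joint torques, N m; "position": TCP position; "orientation": TCP orientation; "force": force on the tool from outside, world axes, zero at the start; "ft_torque": the same for the moment, N m; "opening": finger opening in m.
Only numpy, scipy, OpenCV 4.12 (cv2) and the standard library are available. Lean on these libraries where they do the work, as an engineer would, in place of code of your own. Each camera call takes 0.05 s, during which the arm holds its last target. There are 200 camera calls.

## Working session

There is one attempt and no reset: what is moved stays moved. The work goes in short steps, Python scripts to look and compute and a tool call to move; the robot and the scene stay as the last step left them, time stands still between calls to the robot, and variables do not carry over. Pictures are saved under pics/ and viewed, about 8 in all and at most 12, crops included, and the job is handed in when it is done.

Besides the shell and the picture viewer there is one more tool, called after "Emit:" as name([rows], argument=value, ...), one row to a line, values as JSON. carry_out: Moves the arm, as the interface text tells. Its arguments: {"type":"object","properties":{"deltas":{"type":"array","items":{"type":"array","items":{"type":"number"}}}},"required":["deltas"]}

```bash
ls; mkdir -p pics
python3 - <<'E'
from rig import arm
import cv2,numpy as np,pickle
d={}
for n in("side","top"):
    c=arm.capture(n);d[n]=c
    cv2.imwrite(f"pics/{n}0.png",c["color"][:,:,::-1])
    print(n,c["mtx"].tolist(),(-c["R"].T@c["t"]).round(3),c["R"].round(3).tolist())
pickle.dump(d,open("c0.pkl","wb"))
s=arm.read_state();print(s)
E
```

```text
pics
side [[463.5807468187263, 0.0, 317.9694628845055], [0.0, 463.5807468187263, 205.74082285786488], [0.0, 0.0, 1.0]] [ 0.367 -0.854  1.109] [[0.987, -0.159, -0.014], [-0.131, -0.753, -0.645], [0.092, 0.638, -0.764]]
top [[465.34485251512723, 0.0, 315.86855387898856], [0.0, 465.34485251512723, 198.77485900736633], [0.0, 0.0, 1.0]] [ 0.357 -0.036  1.711] [[-0.028, -1.0, -0.008], [-0.997, 0.029, -0.074], [0.074, 0.006, -0.997]]
{'time': 0.1, 'joint_pos': array([ 9.60989442e-01,  2.87118671e-01,  1.57804967e+00,  7.75562123e-06,
        1.27859446e+00, -1.49965117e-01]), 'joint_velocities': array([ 0.00072288, -0.00211798, -0.00309354, -0.00105424, -0.00020363,
        0.00030103]), 'effort': array([ 1.91919804e-03, -4.07296193e+01, -2.93699813e+01, -1.91319771e-05,
        3.41080333e-03, -2.10016111e-05]), 'position': array([0.29918617, 0.60442933, 0.24104741]), 'orientation': array([ 0.68920987, -0.16143761,  0.16086371, -0.68778668]), 'force': array([ 0.01679217,  0.23099099, -0.23743888]), 'ft_torque': array([-0.01783838, -0.07615323,  0.03062507]), 'opening': 0.08565148143795273}
```

View pics/side0.png

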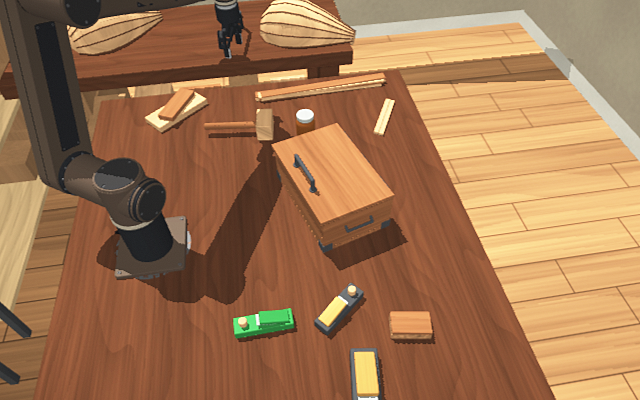

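View pics/top0.png

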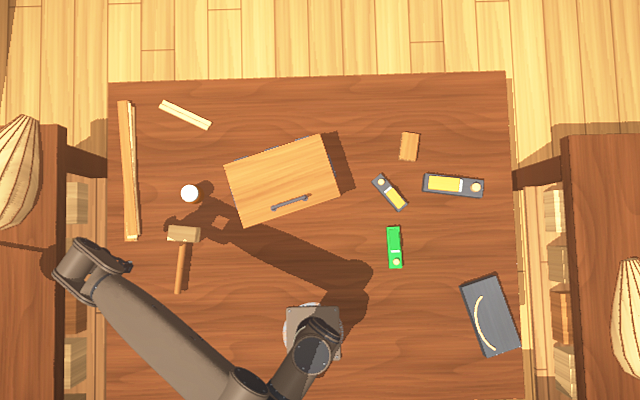

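The top view shows the chest lid with corners near (223,165), (320,134), (341,191) and (243,228), and its handle near (291,202). The small dark plane is at (390,192) in the top view and (339,310) in the side view; the larger dark one at (453,185) and the green one are decoys.

```bash
cat > h.py <<'E'
import cv2,numpy as np,pickle
from scipy.spatial.transform import Rotation as Ro
def ray(c,p):
    d=c["R"].T@np.linalg.solve(c["mtx"],[p[0],p[1],1.]);return -c["R"].T@c["t"],d/np.linalg.norm(d)
def onz(c,p,z):
    o,d=ray(c,p);return o+d*(z-o[2])/d[2]
def tri(c1,p1,c2,p2):
    (o1,d1),(o2,d2)=ray(c1,p1),ray(c2,p2)
    s=np.linalg.lstsq(np.c_[d1,-d2],o2-o1,rcond=None)[0]
    a,b=o1+d1*s[0],o2+d2*s[1];return (a+b)/2,np.linalg.norm(a-b)
def proj(c,X):
    q=c["mtx"]@(c["R"]@np.asarray(X,float)+c["t"]);return q[:2]/q[2]
E
python3 - <<'E'
from h import *
d=pickle.load(open("c0.pkl","rb"));T,S=d["top"],d["side"]
def big(m,box):
    x0,y0,x1,y1=box;k=np.zeros_like(m);k[y0:y1,x0:x1]=m[y0:y1,x0:x1]
    cs,_=cv2.findContours(k,cv2.RETR_EXTERNAL,cv2.CHAIN_APPROX_NONE);return max(cs,key=cv2.contourArea)
for n,c,lb,pb in(("top",T,(210,120,350,235),(360,165,415,218)),("side",S,(265,115,400,230),(305,275,372,340))):
    hsv=cv2.cvtColor(c["color"],cv2.COLOR_RGB2HSV)
    m=((hsv[...,2]>150)&(hsv[...,1]>70)).astype(np.uint8)*255
    ct=big(m,lb);ct=cv2.convexHull(ct)
    q=cv2.approxPolyDP(ct,6,True)[:,0];print(n,"lid",q.tolist(),cv2.minAreaRect(ct))
    for p in q: print(onz(c,p,.144).round(4))
    k=((hsv[...,2]<110)&(hsv[...,1]<110)).astype(np.uint8)*255
    hb=(262,188,318,218) if n=="top" else (288,145,325,200)
    h=big(k,hb);print(" handle",cv2.minAreaRect(h),cv2.boundingRect(h),[onz(c,p,.182).round(3).tolist() for p in cv2.boxPoints(cv2.minAreaRect(h))])
    y=((hsv[...,0]>18)&(hsv[...,0]<40)&(hsv[...,1]>90)&(hsv[...,2]>150)).astype(np.uint8)*255
    print(" plane yellow",cv2.minAreaRect(big(y,pb)),"dark",cv2.minAreaRect(big(k,pb)))
    x0,y0,x1,y1=pb
    cv2.imwrite(f"pics/p_{n}.png",cv2.resize(c["color"][y0-5:y1+5,x0-5:x1+5,::-1],None,fx=6,fy=6,interpolation=cv2.INTER_CUBIC))
a=cv2.imread("pics/p_top.png");b=cv2.imread("pics/p_side.png")
H=max(a.shape[0],b.shape[0]);f=lambda i:cv2.copyMakeBorder(i,0,H-i.shape[0],0,0,cv2.BORDER_CONSTANT)
cv2.imwrite("pics/pl.png",np.hstack([f(a),f(b)]));print(a.shape,b.shape)
E
```

```text
top lid [[349, 120], [349, 234], [243, 228], [210, 195], [210, 120]] ((279.5, 177.0), (114.0, 139.0), 90.0)
[ 0.7399 -0.1482  0.144 ]
[ 0.3516 -0.1352  0.144 ]
[0.3818 0.2206 0.144 ]
[0.4964 0.3305 0.144 ]
[0.7542 0.3276 0.144 ]
 handle ((305.5, 197.5), (1.4142135381698608, 0.0), 135.0) (305, 197, 2, 2) [[0.477, 0.005, 0.182], [0.477, 0.005, 0.182], [0.474, 0.008, 0.182], [0.474, 0.008, 0.182]]
 plane yellow ((395.0982971191406, 197.9180450439453), (20.229827880859375, 9.218655586242676), 50.19443130493164) dark ((384.2500305175781, 178.75001525878906), (2.8284268379211426, 0.7071067094802856), 45.0)
side lid [[314, 115], [375, 148], [394, 194], [321, 223], [271, 144]] ((335.55670166015625, 166.2525634765625), (109.74708557128906, 86.85857391357422), 57.90740966796875)
[0.532  0.3365 0.144 ]
[0.6902 0.1486 0.144 ]
[ 0.6977 -0.0422  0.144 ]
[ 0.4814 -0.1084  0.144 ]
[0.3803 0.2218 0.144 ]
 handle ((304.389892578125, 173.8904571533203), (40.26057052612305, 8.995458602905273), 57.38076400756836) (294, 156, 23, 37) [[0.427, 0.105, 0.182], [0.451, 0.121, 0.182], [0.491, -0.02, 0.182], [0.468, -0.034, 0.182]]
 plane yellow ((331.6802673339844, 310.48358154296875), (12.419577598571777, 28.55222511291504), 39.80556869506836) dark ((339.2500305175781, 309.2500305175781), (19.091880798339844, 56.56854248046875), 45.0)
(378, 390, 3) (450, 462, 3)
```

View pics/pl.png

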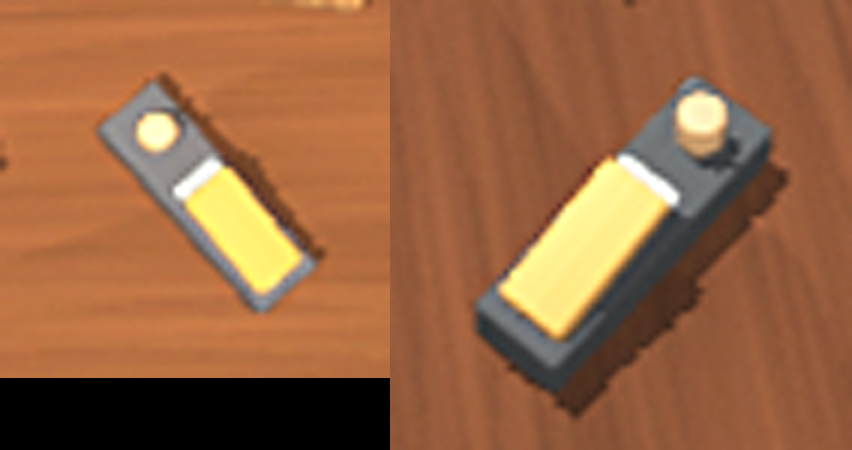

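The crop shows the plane's body top corners: top view (152,82), (98,130), (258,312), (318,262); side view (302,78), (380,130), (88,308), (163,365), both at 6x. Next I fit the chest from an enlarged crop.

Run:
```python
from h import *
d=pickle.load(open("c0.pkl","rb"));T,S=d["top"],d["side"]
pt=np.array([[152,82],[98,130],[258,312],[318,262]])/6+[355,160]-.42
ps=np.array([[302,78],[380,130],[163,365],[88,308]])/6+[300,270]-.42
for c,p in((T,pt),(S,ps)):
    X=np.array([onz(c,q,.027) for q in p]);print(X.round(4).tolist(),X.mean(0).round(4))
    v=(X[0]+X[1]-X[2]-X[3])/2;w=(X[0]+X[3]-X[1]-X[2])/2;print(np.linalg.norm(v),np.linalg.norm(w),np.degrees(np.arctan2(v[1],v[0])),np.degrees(np.arctan2(w[1],w[0])))
a=cv2.resize(T["color"][125:235,215:350,::-1],None,fx=3,fy=3,interpolation=cv2.INTER_CUBIC)
b=cv2.resize(S["color"][115:255,265:400,::-1],None,fx=3,fy=3,interpolation=cv2.INTER_CUBIC)
a=cv2.copyMakeBorder(a,0,b.shape[0]-a.shape[0],0,0,cv2.BORDER_CONSTANT)
cv2.imwrite("pics/ch.png",np.hstack([a,b]))
```

```text
[[0.5684, -0.2623, 0.027], [0.5401, -0.2285, 0.027], [0.427, -0.3208, 0.027], [0.4562, -0.3582, 0.027]] [ 0.4979 -0.2925  0.027 ]
0.146730121261776 0.04573740098509795 39.861404550769265 -51.095577424609296
[[0.5385, -0.2307, 0.027], [0.5669, -0.2621, 0.027], [0.4539, -0.3548, 0.027], [0.4272, -0.3244, 0.027]] [ 0.4966 -0.293   0.027 ]
0.14582152805913978 0.0414622391459541 39.74612331076775 131.71257517822605
```

View pics/ch.png

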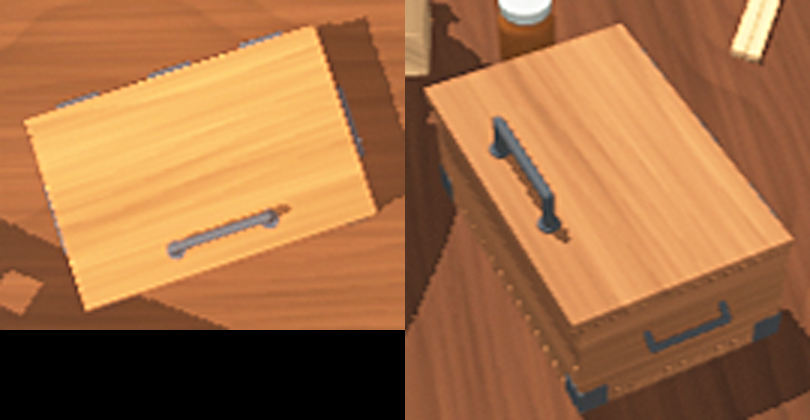

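The crop shows the lid corners: top (25,121), (316,27), (377,212), (86,310); side (20,88), (218,25), (387,239), (168,325). The bar ends are near top (176,245) and (275,214), and side (94,122) and (144,192).

Run:
```python
from h import *
d=pickle.load(open("c0.pkl","rb"));T,S=d["top"],d["side"]
# order FL(back-left), BR, FR, FL
t=np.array([[25,121],[316,27],[377,212],[86,310]])/3+[215,125]-.33
s=np.array([[218,25],[387,239],[168,325],[20,88]])/3+[265,115]-.33
for c,p in((T,t),(S,s)):
    X=np.array([onz(c,q,.144) for q in p])
    print(X.round(4).tolist(),X.mean(0).round(4)); 
    v=(X[0]+X[3]-X[1]-X[2])/2;w=(X[0]+X[1]-X[2]-X[3])/2
    print("y",np.linalg.norm(v),np.degrees(np.arctan2(-v[0],v[1])),"x",np.linalg.norm(w),np.degrees(np.arctan2(w[1],w[0])))
ht=np.array([[176,245],[275,214]])/3+[215,125]-.33;hs=np.array([[94,122],[144,192]])/3+[265,115]-.33
for c,p in((T,ht),(S,hs)):
    X=np.array([onz(c,q,.182) for q in p]);v=X[0]-X[1];print("h",X.round(4).tolist(),X.mean(0).round(4),np.linalg.norm(v),np.degrees(np.arctan2(-v[0],v[1])))
for i in (0,1):print(tri(T,ht[i],S,hs[i]))
```

```text
[[0.5975, 0.2851, 0.144], [0.6955, -0.0477, 0.144], [0.4826, -0.1103, 0.144], [0.3817, 0.2194, 0.144]] [0.5393 0.0866 0.144 ]
y 0.3458636213421812 16.70898472068012 x 0.22374781503558572 16.644011370692123
[[0.5994, 0.2835, 0.144], [0.6964, -0.0433, 0.144], [0.4805, -0.1082, 0.144], [0.3813, 0.2216, 0.144]] [0.5394 0.0884 0.144 ]
y 0.3426542250016124 16.6365358258269 x 0.22608783802820553 16.30067176678788
h [[0.4496, 0.1132, 0.182], [0.4805, 0.0036, 0.182]] [0.4651 0.0584 0.182 ] 0.1138696107310186 15.79444795253336
h [[0.4463, 0.1187, 0.182], [0.4796, 0.0188, 0.182]] [0.463  0.0688 0.182 ] 0.10521312939391984 18.429820887435145
(array([0.44752661, 0.11262886, 0.1878071 ]), np.float64(0.0033502598713243906))
(array([0.47839444, 0.0031914 , 0.19865271]), np.float64(0.0016191454359889776))
```

```bash
cat > st.py <<'E'
from rig import arm
from h import *
s=arm.read_state();R=Ro.from_quat(s["orientation"]).as_matrix()
print("t",round(s["time"],2),"pos",s["position"].round(4),"F",s["force"].round(1),"open",round(s["opening"],4),"q",s["joint_pos"].round(3))
print("jaw yaw",np.degrees(np.arctan2(R[1,2],R[0,2])).round(1),"y",R[:,1].round(3),"z",R[:,2].round(3))
E
python3 st.py
```

```text
t 0.1 pos [0.2992 0.6044 0.241 ] F [ 0.   0.2 -0.2] open 0.0857 q [ 0.961  0.287  1.578  0.     1.279 -0.15 ]
jaw yaw 63.7 y [-0.001 -0.002 -1.   ] z [ 0.444  0.896 -0.002]
```

Emit:
carry_out([
  [0,0,-5,2,-3,2,0],
  [0,0,-5,2,-3,2,0],
  [0,0,-5,2,-3,2,0],
  [0,0,-5,2,-3,2,0],
  [0,0,0,0,0,0,0],
])

```text
time: 0.52
position: [0.3775, 0.4791, 0.3159]
orientation: [0.653, -0.284, 0.279, -0.644]
force: [-0.1, 0.2, 1.2]
opening: 0.0853
```

```bash
python3 st.py
```

```text
t 0.52 pos [0.3775 0.4791 0.3159] F [-0.1  0.2  1.2] open 0.0853 q [ 7.370e-01  1.050e-01  1.653e+00  1.000e-03  1.399e+00 -1.500e-02]
jaw yaw 43.0 y [-0.012 -0.009 -1.   ] z [ 0.731  0.683 -0.015]
```

Emit:
carry_out([
  [0,0,-2.2,0.7,-3.5,0,0.3],
  [0,0,-2.2,0.7,-3.5,0,0.3],
  [0,0,-2.2,0.7,-3.5,0,0.3],
  [0,0,-2.2,0.7,-3.5,0,0.3],
  [0,0,-2.2,0.7,-3.5,0,0.3],
])

```text
time: 0.93
position: [0.4116, 0.3013, 0.3136]
orientation: [0.623, -0.347, 0.339, -0.614]
force: [0.7, -0.4, 0.6]
opening: 0.0598
```

Emit:
carry_out([
  [0,0,-2.2,0.7,-3.5,0,0.3],
  [0,0,-2.2,0.7,-3.5,0,0.3],
  [0,0,-2.2,0.7,-3.5,0,0.3],
  [0,0,-2.2,0.7,-3.5,0,0.3],
  [0,0,-2.2,0.7,-3.5,0,0.3],
])

```text
time: 1.35
position: [0.4443, 0.1194, 0.3099]
orientation: [0.586, -0.408, 0.396, -0.577]
force: [0.2, 0.0, 0.0]
opening: 0.06
```

Emit:
carry_out([
  [0,0,-2.2,0.7,-3.5,0,0.3],
  [0,0,-2.2,0.7,-3,0,0.3],
  [0,0,0,0,0,0,0.3],
  [0,0,0,0,0,0,0.3],
  [0,0,0,0,0,0,0.3],
])

```text
time: 1.77
position: [0.4576, 0.0466, 0.3065]
orientation: [0.569, -0.435, 0.42, -0.558]
force: [-0.2, 0.1, 0.5]
opening: 0.0597
```

```bash
python3 st.py
```

```text
t 1.77 pos [0.4576 0.0466 0.3065] F [-0.2  0.1  0.5] open 0.0597 q [-0.119 -0.237  1.994 -0.002  1.41  -0.391]
jaw yaw 15.6 y [-0.026  0.001 -1.   ] z [ 0.963  0.27  -0.025]
```

Emit:
carry_out([
  [0,-1.5,1,0.4,1.8,-1,0.3],
  [0,0,0,0,0,-3,0.3],
  [0,0,0,0,0,-3,0.3],
  [0,0,0,0,0,-2.5,0.3],
  [0,0,0,0,0,0,0.3],
])

```text
time: 2.18
position: [0.4611, 0.0724, 0.2102]
orientation: [-0.567, 0.417, -0.42, 0.572]
force: [0.2, 1.4, -1.4]
opening: 0.06
```

```bash
python3 st.py
python3 - <<'E'
from rig import arm
from h import *
s=arm.read_state()
c=arm.capture("side");cv2.imwrite("pics/g1.png",cv2.resize(c["color"][60:220,220:400,::-1],None,fx=4,fy=3.7))
E
```

```text
t 2.18 pos [0.4611 0.0724 0.2102] F [ 0.2  1.4 -1.4] open 0.06 q [-0.064 -0.162  2.108  0.004  1.189 -0.368]
jaw yaw 17.4 y [ 0.007  0.003 -1.   ] z [0.954 0.298 0.008]
```

View pics/g1.png

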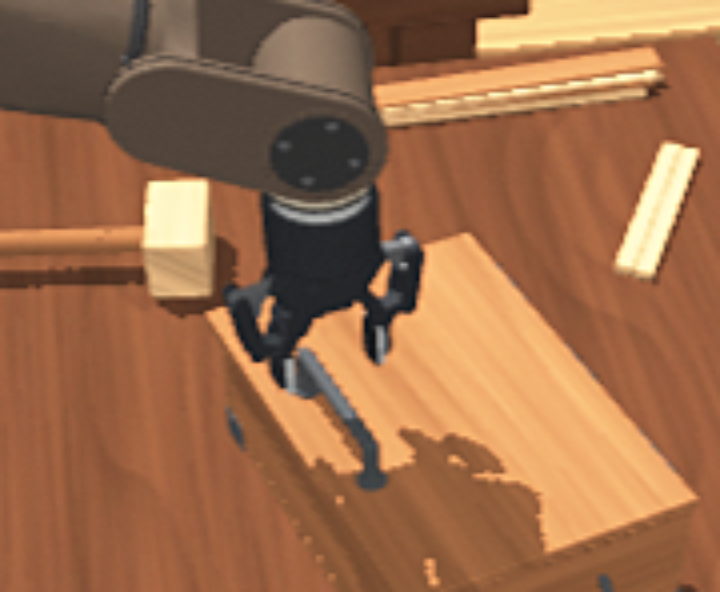

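The picture shows the open jaws straddling the bar, which runs from about (300,360) to (370,480) in the crop; I'll go down and grip.

Emit:
carry_out([
  [0,0,-0.8,0,-0.8,-1.8,0.3],
  [0,0,0,0,0,-1.4,0.3],
  [0,0,0,0,0,-0.4,0.3],
  [0,0,0,0,0,0,0.6],
  [0,0,0,0,0,0,0.8],
])

```text
time: 2.65
position: [0.4663, 0.0682, 0.1844]
orientation: [-0.563, 0.415, -0.426, 0.574]
force: [0.2, -0.8, 0.4]
opening: 0.0367
```

Emit:
carry_out([
  [0,0,0,0,0,0,1],
  [0,0,0,0,0,0,1],
  [0,0,0,0,0,0,1],
  [0,0,0,0,0,0,1],
  [0,0,0,0,0,0,1],
])

```text
time: 3.07
position: [0.4628, 0.0673, 0.1866]
orientation: [-0.568, 0.416, -0.423, 0.571]
force: [0.9, -0.9, -4.3]
opening: 0.0092
```

```bash
python3 st.py
```

```text
t 3.07 pos [0.4628 0.0673 0.1866] F [ 0.9 -0.9 -4.3] open 0.0092 q [-7.200e-02 -1.340e-01  2.129e+00 -2.000e-03  1.136e+00 -3.710e-01]
jaw yaw 17.2 y [ 0.011 -0.003 -1.   ] z [0.955 0.296 0.009]
```

Emit:
carry_out([
  [0,0,0,0,0,0,0.65],
  [0,0,0,0,0,0,0.65],
  [0,0,0,0,0,-1,0.65],
  [0,0,0,0,0,-0.4,0.65],
  [0,0,0,0,0,0,0.65],
])

```text
time: 3.48
position: [0.4653, 0.0675, 0.175]
orientation: [-0.566, 0.414, -0.425, 0.572]
force: [-0.4, -0.2, -0.0]
opening: 0.0301
```

```bash
python3 st.py
```

```text
t 3.48 pos [0.4653 0.0675 0.175 ] F [-0.4 -0.2 -0. ] open 0.0301 q [-7.200e-02 -1.170e-01  2.137e+00 -1.000e-03  1.104e+00 -3.710e-01]
jaw yaw 17.2 y [ 0.018 -0.002 -1.   ] z [0.955 0.296 0.016]
```

Emit:
carry_out([
  [0,1,0,-0.2,0,-0.2,0.65],
  [0,0,0,0,0,0,1],
  [0,0,0,0,0,0,1],
  [0,0,0,0,0,0,1],
  [0,0,0,0,0,0,1],
])

```text
time: 3.9
position: [0.4627, 0.0674, 0.1728]
orientation: [0.571, -0.42, 0.419, -0.568]
force: [-1.2, -0.1, -0.3]
opening: 0.0101
```

```bash
python3 st.py
```

```text
t 3.9 pos [0.4627 0.0674 0.1728] F [-1.2 -0.1 -0.3] open 0.0101 q [-0.071 -0.108  2.133 -0.003  1.121 -0.37 ]
jaw yaw 17.2 y [-0.004 -0.003 -1.   ] z [ 0.955  0.296 -0.005]
```

```bash
cat > arc.py <<'E'
import sys
from rig import arm
from h import *
a=np.radians(16.6);ex=np.array([np.cos(a),np.sin(a),0]);ey=np.array([-ex[1],ex[0],0]);ez=np.array([0,0,1.])
H=np.array([.6496,.1231,.130]);r=.2018;p0=np.arctan2(52,195)
s=arm.read_state();R=Ro.from_quat(s["orientation"]).as_matrix()
g=s["position"]-.008*R[:,1]-H
x,y,z=g@ex,g@ey,g[2];th=np.arctan2(z,-x)-p0
tg=np.array([np.sin(th+p0),np.cos(th+p0)])
F=s["force"];Fc=np.array([F@ex,F@ey,F[2]])
print("t",round(s["time"],2),"th deg",np.degrees(th).round(2),"rad",th.round(3),"r err mm",((np.hypot(x,z)-r)*1e3).round(1),"y mm",(y*1e3).round(1),"Ftan",(Fc[[0,2]]@tg).round(1),"Fc",Fc.round(1),"open",s["opening"].round(4),"tooly",(R.T[1]@np.array([ex,ey,ez]).T).round(3),"q",s["joint_pos"].round(2))
if len(sys.argv)>1:
    st=np.radians(float(sys.argv[1]));n=int(sys.argv[2]);P=np.array([x,z])
    for i in range(1,n+1):
        f=th+p0+st*i;Q=r*np.array([-np.cos(f),np.sin(f)]);d=(Q-P)*100;P=Q
        print((ex*d[0]+ez*d[1]).round(2).tolist())
E
python3 arc.py 3.5 10
```

```text
Traceback (most recent call last):
  File "arc.py", line 11, in <module>
    print("t",round(s["time"],2),"th deg",np.degrees(th).round(2),"rad",th.round(3),"r err mm",((np.hypot(x,z)-r)*1e3).round(1),"y mm",(y*1e3).round(1),"Ftan",(Fc[[0,2]]@tg).round(1),"Fc",Fc.round(1),"open",s["opening"].round(4),"tooly",(R.T[1]@np.array([ex,ey,ez]).T).round(3),"q",s["joint_pos"].round(2))
                                                                                                                                                                                                               ^^^^^^^^^^^^^^^^^^
AttributeError: 'float' object has no attribute 'round'
```

```bash
sed -i 's/s\["opening"\].round(4)/round(float(s["opening"]),4)/' arc.py; python3 arc.py 3.5 10
```

```text
t 3.9 th deg -0.34 rad -0.006 r err mm -0.3 y mm 0.0 Ftan -0.6 Fc [-1.2  0.2 -0.3] open 0.0101 tooly [-0.005 -0.001 -1.   ] q [-0.07 -0.11  2.13 -0.    1.12 -0.37]
[0.3, 0.09, 1.19]
[0.4, 0.12, 1.16]
[0.47, 0.14, 1.13]
[0.53, 0.16, 1.1]
[0.6, 0.18, 1.06]
[0.66, 0.2, 1.02]
[0.72, 0.21, 0.98]
[0.77, 0.23, 0.93]
[0.83, 0.25, 0.88]
[0.88, 0.26, 0.83]
```

Emit:
carry_out([
  [0,0,0,0.3,0.1,1.2,1],
  [0,0,0,0.4,0.1,1.2,1],
  [0,0,0,0.5,0.15,1.1,1],
  [0,0,0,0.5,0.15,1.1,1],
  [0,0,0,0.6,0.2,1.1,1],
])

```text
time: 4.32
position: [0.481, 0.073, 0.2211]
orientation: [0.575, -0.424, 0.415, -0.563]
force: [0.2, -3.5, -9.4]
opening: 0.0101
```

```bash
python3 arc.py 4 10
```

```text
t 4.32 th deg 14.49 rad 0.253 r err mm -0.0 y mm 0.1 Ftan -8.5 Fc [-0.8 -3.4 -9.4] open 0.0101 tooly [-0.022 -0.001 -1.   ] q [-0.05 -0.11  2.04 -0.01  1.23 -0.35]
[0.7, 0.21, 1.2]
[0.78, 0.23, 1.15]
[0.86, 0.26, 1.09]
[0.93, 0.28, 1.02]
[0.99, 0.3, 0.95]
[1.06, 0.31, 0.88]
[1.11, 0.33, 0.8]
[1.16, 0.35, 0.72]
[1.21, 0.36, 0.63]
[1.25, 0.37, 0.54]
```

Emit:
carry_out([
  [0,0,0,0.7,0.2,1.2,1],
  [0,0,0,0.8,0.25,1.15,1],
  [0,0,0,0.85,0.25,1.1,1],
  [0,0,0,0.9,0.25,1.05,1],
  [0,0,0,0.95,0.3,1.0,1],
])

```text
time: 4.73
position: [0.5208, 0.085, 0.2747]
orientation: [0.58, -0.429, 0.411, -0.557]
force: [2.1, -3.1, -11.3]
opening: 0.01
```

Emit:
carry_out([
  [0,0,0,1,0.3,0.95,1],
  [0,0,0,1.05,0.3,0.9,1],
  [0,0,0,1.1,0.35,0.85,1],
  [0,0,0,1.15,0.35,0.75,1],
  [0,0,0,1.2,0.35,0.7,1],
])

```text
time: 5.15
position: [0.5739, 0.1011, 0.3113]
orientation: [0.587, -0.434, 0.405, -0.551]
force: [-1.0, -1.9, -13.2]
opening: 0.0098
```

```bash
python3 arc.py 3 8
```

```text
t 5.15 th deg 52.59 rad 0.918 r err mm 3.0 y mm 0.5 Ftan -6.5 Fc [ -1.5  -1.6 -13.2] open 0.0098 tooly [-0.066  0.002 -0.998] q [ 0.01  0.07  1.7  -0.02  1.44 -0.29]
[1.06, 0.32, 0.1]
[0.96, 0.29, 0.33]
[0.98, 0.29, 0.27]
[0.99, 0.3, 0.22]
[1.0, 0.3, 0.16]
[1.01, 0.3, 0.11]
[1.01, 0.3, 0.05]
[1.01, 0.3, -0.0]
```

Emit:
carry_out([
  [0,0,0,1.1,0.3,0.2,1],
  [0,0,0,1.0,0.3,0.3,1],
  [0,0,0,1.0,0.3,0.25,1],
  [0,0,0,1.0,0.3,0.2,1],
  [0,0,0,0.8,0.25,0.15,1],
])

```text
time: 5.57
position: [0.6196, 0.1148, 0.3261]
orientation: [0.595, -0.44, 0.398, -0.542]
force: [-2.8, -2.2, -7.3]
opening: 0.0095
```

```bash
python3 arc.py 1.2 8
```

```text
t 5.57 th deg 66.62 rad 1.163 r err mm 4.5 y mm 0.6 Ftan -4.4 Fc [-3.3 -1.3 -7.3] open 0.0095 tooly [-0.096  0.002 -0.995] q [ 0.03  0.19  1.54 -0.02  1.5  -0.27]
[0.47, 0.14, -0.39]
[0.4, 0.12, 0.05]
[0.4, 0.12, 0.04]
[0.4, 0.12, 0.03]
[0.4, 0.12, 0.02]
[0.4, 0.12, 0.01]
[0.41, 0.12, 0.0]
[0.41, 0.12, -0.0]
```

Emit:
carry_out([
  [0,0,0,0.4,0.12,-0.2,1],
  [0,0,0,0.4,0.12,-0.1,1],
  [0,0,0,0.4,0.12,0,1],
  [0,0,0,0.3,0.1,0,1],
  [0,0,0,0,0,0,1],
])

```text
time: 5.98
position: [0.6336, 0.1191, 0.3283]
orientation: [0.599, -0.443, 0.396, -0.537]
force: [-0.7, -2.4, -5.5]
opening: 0.0101
```

```bash
python3 arc.py 1 6
```

```text
t 5.98 th deg 70.73 rad 1.234 r err mm 5.0 y mm 0.7 Ftan -1.8 Fc [-1.4 -2.1 -5.5] open 0.0101 tooly [-0.11   0.001 -0.994] q [ 0.04  0.23  1.49 -0.03  1.53 -0.26]
[0.37, 0.11, -0.48]
[0.34, 0.1, 0.02]
[0.34, 0.1, 0.01]
[0.34, 0.1, 0.01]
[0.34, 0.1, -0.0]
[0.34, 0.1, -0.01]
```

Emit:
carry_out([
  [0,0,0,0.25,0.08,-0.1,1],
  [0,0,0,0.25,0.08,0,1],
  [0,0,0,0.25,0.08,0,1],
  [0,0,0,0.25,0.08,0,1],
  [0,0,0,0.25,0.08,0,1],
])

```text
time: 6.4
position: [0.6448, 0.1225, 0.3289]
orientation: [0.601, -0.444, 0.394, -0.535]
force: [-4.1, -2.9, -2.4]
opening: 0.0099
```

```bash
python3 arc.py
```

```text
t 6.4 th deg 74.0 rad 1.292 r err mm 5.1 y mm 0.8 Ftan -4.8 Fc [-4.7 -1.6 -2.4] open 0.0099 tooly [-0.117  0.001 -0.993] q [ 0.04  0.26  1.46 -0.03  1.54 -0.25]
```

Emit:
carry_out([
  [0,0,0,0.2,0.06,-0.05,1],
  [0,0,0,0.2,0.06,0,1],
  [0,0,0,0.2,0.06,0,1],
  [0,0,0,0.2,0.06,0,1],
  [0,0,0,0.2,0.06,0,1],
])

```text
time: 6.82
position: [0.656, 0.1259, 0.3293]
orientation: [0.601, -0.444, 0.394, -0.535]
force: [-3.5, -2.8, -2.7]
opening: 0.0096
```

```bash
python3 arc.py
```

```text
t 6.82 th deg 77.24 rad 1.348 r err mm 5.6 y mm 0.8 Ftan -4.0 Fc [-4.1 -1.7 -2.7] open 0.0096 tooly [-0.116  0.001 -0.993] q [ 0.05  0.28  1.43 -0.03  1.54 -0.25]
```

Emit:
carry_out([
  [0,0,0,0.15,0.04,-0.05,1],
  [0,0,0,0.15,0.04,-0.03,1],
  [0,0,0,0.15,0.04,0,1],
  [0,0,0,0.15,0.04,0,1],
  [0,0,0,0.15,0.04,0,1],
])

```text
time: 7.23
position: [0.6634, 0.1281, 0.3288]
orientation: [0.601, -0.445, 0.393, -0.534]
force: [-3.9, -2.6, -2.1]
opening: 0.0096
```

```bash
python3 arc.py
```

```text
t 7.23 th deg 79.39 rad 1.386 r err mm 5.6 y mm 0.8 Ftan -4.3 Fc [-4.5 -1.4 -2.1] open 0.0096 tooly [-0.12   0.001 -0.993] q [ 0.05  0.3   1.4  -0.03  1.55 -0.25]
```

Emit:
carry_out([
  [0,0,0,0.15,0.04,-0.03,1],
  [0,0,0,0.15,0.04,-0.03,1],
  [0,0,0,0.15,0.04,-0.03,1],
  [0,0,0,0.15,0.04,0,1],
  [0,0,0,0.15,0.04,0,1],
])

```text
time: 7.65
position: [0.673, 0.131, 0.3283]
orientation: [0.6, -0.444, 0.394, -0.536]
force: [-2.4, -2.1, -2.9]
opening: 0.0095
```

```bash
python3 arc.py
```

```text
t 7.65 th deg 82.13 rad 1.434 r err mm 6.0 y mm 0.9 Ftan -2.5 Fc [-2.9 -1.3 -2.9] open 0.0095 tooly [-0.114  0.001 -0.993] q [ 0.05  0.32  1.38 -0.03  1.55 -0.24]
```

Emit:
carry_out([
  [0,0,0,0.12,0.04,-0.03,1],
  [0,0,0,0.12,0.04,-0.03,1],
  [0,0,0,0.12,0.04,-0.03,1],
  [0,0,0,0.12,0.04,0,1],
  [0,0,0,0.12,0.04,0,1],
])

```text
time: 8.07
position: [0.677, 0.1322, 0.3277]
orientation: [0.603, -0.446, 0.392, -0.533]
force: [-7.3, -4.7, -1.0]
opening: 0.0094
```

```bash
python3 arc.py
```

```text
t 8.07 th deg 83.34 rad 1.455 r err mm 6.0 y mm 0.9 Ftan -8.2 Fc [-8.4 -2.4 -1. ] open 0.0094 tooly [-0.125  0.001 -0.992] q [ 0.06  0.34  1.36 -0.03  1.56 -0.24]
```

Emit:
carry_out([
  [0,0,0,0.1,0.03,-0.02,1],
  [0,0,0,0.1,0.03,0,1],
  [0,0,0,0.1,0.03,0,1],
  [0,0,0,0.1,0.03,0,1],
  [0,0,0,0.1,0.03,0,1],
])

```text
time: 8.48
position: [0.677, 0.1322, 0.3277]
orientation: [0.608, -0.45, 0.388, -0.527]
force: [-5.7, -3.0, -0.8]
opening: 0.0099
```

```bash
python3 arc.py;  python3 - <<'E'
from rig import arm
from h import *
c=arm.capture("top");a=c["color"][100:235,210:360,::-1]
d=arm.capture("side");b=d["color"][60:255,255:410,::-1]
a=cv2.resize(a,None,fx=2.6,fy=2.6,interpolation=cv2.INTER_CUBIC);b=cv2.resize(b,None,fx=2.6,fy=2.6,interpolation=cv2.INTER_CUBIC)
a=cv2.copyMakeBorder(a,0,b.shape[0]-a.shape[0],0,0,cv2.BORDER_CONSTANT);cv2.imwrite("pics/taut.png",np.hstack([a,b]))
pickle.dump({"top":c,"side":d},open("c1.pkl","wb"))
E
```

```text
t 8.48 th deg 83.37 rad 1.455 r err mm 6.0 y mm 0.9 Ftan -6.1 Fc [-6.3 -1.2 -0.8] open 0.0099 tooly [-0.144  0.002 -0.99 ] q [ 0.06  0.35  1.35 -0.03  1.58 -0.24]
```

View pics/taut.png

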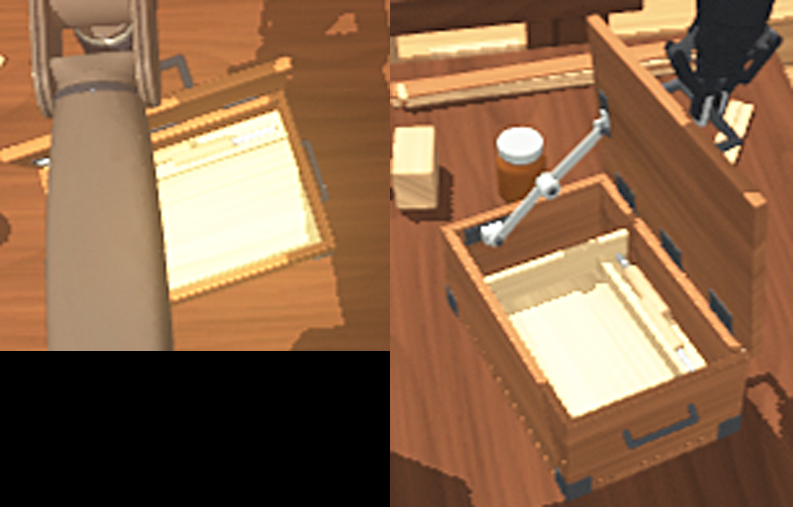

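The side crop shows the stay practically straight: foot (492,232), elbow (547,185), top pivot (603,125). The handle stopped advancing, so it's taut at 83.4°. I'll let it settle back about 5 mm.

Emit:
carry_out([
  [0,0,0,-0.1,-0.03,0,1],
  [0,0,0,-0.1,-0.03,0,1],
  [0,0,0,-0.15,-0.04,0,1],
  [0,0,0,-0.15,-0.04,0,1],
  [0,0,0,-0.1,-0.03,0,1],
])

```text
time: 9.0
position: [0.6735, 0.1312, 0.3282]
orientation: [0.605, -0.448, 0.39, -0.53]
force: [0.2, -1.9, -3.2]
opening: 0.0096
```

```bash
python3 arc.py
```

```text
t 9.0 th deg 82.34 rad 1.437 r err mm 6.0 y mm 0.9 Ftan 0.0 Fc [-0.4 -1.8 -3.2] open 0.0096 tooly [-0.134  0.001 -0.991] q [ 0.06  0.34  1.36 -0.03  1.57 -0.24]
```

Emit:
carry_out([
  [0,0,0,0,0,0,1],
  [0,0,0,0,0,0,1],
  [0,0,0,0,0,0,1],
  [0,0,0,0,0,0,1],
  [0,0,0,0,0,0,1],
])

```text
time: 9.42
position: [0.6735, 0.1311, 0.3282]
orientation: [0.605, -0.448, 0.39, -0.53]
force: [-0.5, -1.8, -1.8]
opening: 0.0099
```

```bash
python3 arc.py
cat > stay.py <<'E'
# elbow angle from side-view picks not needed: print crop only
from rig import arm
from h import *
import sys
c=arm.capture("side");cv2.imwrite(sys.argv[1],cv2.resize(c["color"][90:170,270:350,::-1],None,fx=5,fy=5,interpolation=cv2.INTER_CUBIC))
hs=cv2.cvtColor(c["color"],cv2.COLOR_RGB2HSV);m=((hs[...,1]<50)&(hs[...,2]>150)).astype(np.uint8);k=np.zeros_like(m);k[100:158,285:340]=m[100:158,285:340]
ys,xs=np.nonzero(k);print([(int(y),int(xs[ys==y].min()),int(xs[ys==y].max())) for y in sorted(set(ys))][::3])
E
python3 stay.py pics/s2.png
```

```text
t 9.42 th deg 82.32 rad 1.437 r err mm 6.0 y mm 0.9 Ftan -0.8 Fc [-1.  -1.6 -1.8] open 0.0099 tooly [-0.133  0.001 -0.991] q [ 0.06  0.33  1.37 -0.03  1.57 -0.24]
[(102, 335, 336), (105, 336, 336), (108, 333, 337), (111, 298, 334), (114, 296, 333), (117, 297, 329), (120, 299, 326), (123, 318, 323), (126, 311, 319), (129, 309, 317), (132, 308, 313), (135, 306, 310), (138, 304, 307), (141, 301, 305), (144, 299, 303), (147, 290, 301), (150, 291, 339), (153, 292, 331)]
```

Emit:
carry_out([
  [0,0,0,-0.1,-0.03,0,1],
  [0,0,0,-0.1,-0.03,0,1],
  [0,0,0,-0.1,-0.03,0,1],
  [0,0,0,0,0,0,1],
  [0,0,0,0,0,0,1],
])

```text
time: 9.88
position: [0.6723, 0.1308, 0.3283]
orientation: [0.603, -0.446, 0.392, -0.532]
force: [1.3, -1.5, -2.2]
opening: 0.01
```

```bash
python3 arc.py; python3 stay.py pics/s3.png
```

```text
t 9.88 th deg 81.97 rad 1.431 r err mm 6.0 y mm 0.9 Ftan 1.0 Fc [ 0.8 -1.8 -2.2] open 0.01 tooly [-0.126  0.001 -0.992] q [ 0.05  0.33  1.37 -0.03  1.56 -0.24]
[(102, 335, 335), (105, 336, 336), (108, 333, 337), (111, 298, 333), (114, 296, 333), (117, 297, 329), (120, 299, 326), (123, 317, 322), (126, 310, 319), (129, 309, 317), (132, 308, 317), (135, 306, 309), (138, 303, 307), (141, 301, 305), (144, 299, 303), (147, 290, 301), (150, 291, 339), (153, 292, 331)]
```

View pics/s3.png

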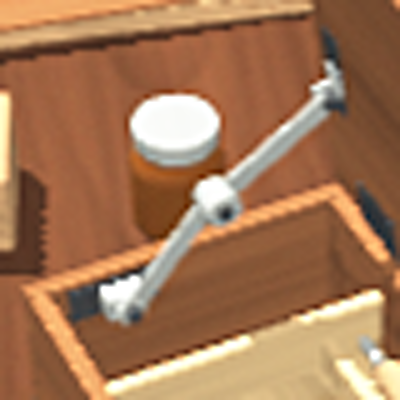

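The crop shows the elbow at (218,198), clearly above the line from foot (130,305) to top pivot (330,90), so the stay has gone over centre. Releasing and backing out.

Emit:
carry_out([
  [0,0,0,0,0,0,0.85],
  [0,0,0,0,0,0,0.65],
  [0,0,0,0,0,0,0.65],
  [0,0,0,0,0,0,0.65],
  [0,0,0,0,0,0,0.65],
])

```text
time: 10.35
position: [0.6729, 0.1327, 0.3326]
orientation: [0.601, -0.445, 0.393, -0.535]
force: [-0.4, -0.6, -0.4]
opening: 0.0297
```

Emit:
carry_out([
  [0,0,0,0.1,0.03,1,0.65],
  [0,0,0,0.2,0.06,1.5,0.65],
  [0,0,0,0.3,0.1,2,0.65],
  [0,0,0,0.3,0.1,2.5,0.65],
  [0,0,0,0.3,0.1,2.5,0.65],
])

```text
time: 10.77
position: [0.6826, 0.1371, 0.426]
orientation: [0.604, -0.448, 0.388, -0.533]
force: [0.6, 0.2, 0.1]
opening: 0.0298
```

```bash
python3 st.py
python3 - <<'E'
from rig import arm
from h import *
d=arm.capture("side")
pickle.dump({"side":d},open("c2.pkl","wb"))
a=np.radians(16.6);ex=np.array([np.cos(a),np.sin(a),0]);ey=np.array([-ex[1],ex[0],0])
H=np.array([.6496,.1231,.130])
def ony(p,y):
    o,v=ray(d,p);k=(y-(o-H)@ey)/(v@ey);g=o+k*v-H;return [(g@ex).round(4),g[2].round(4)]
for y in(.11,.125,.14):
    print(y,[ony(np.array(q)/5+[270,90]-.4,y) for q in((218,198),(128,305),(330,92))])
E
python3 stay.py pics/s4.png
```

```text
t 10.77 pos [0.6826 0.1371 0.426 ] F [0.6 0.2 0.1] open 0.0298 q [ 0.061  0.34   1.188 -0.023  1.744 -0.243]
jaw yaw 17.3 y [-0.128 -0.031 -0.991] z [ 0.947  0.295 -0.131]
0.11 [[np.float64(-0.1139), np.float64(0.0754)], [np.float64(-0.1757), np.float64(0.0151)], [np.float64(-0.0402), np.float64(0.1274)]]
0.125 [[np.float64(-0.1071), np.float64(0.0614)], [np.float64(-0.1699), np.float64(0.0001)], [np.float64(-0.0323), np.float64(0.1142)]]
0.14 [[np.float64(-0.1004), np.float64(0.0473)], [np.float64(-0.1641), np.float64(-0.0148)], [np.float64(-0.0244), np.float64(0.101)]]
[(102, 335, 336), (105, 336, 336), (108, 333, 337), (111, 298, 333), (114, 296, 333), (117, 297, 329), (120, 299, 326), (123, 317, 322), (126, 310, 319), (129, 309, 317), (132, 308, 317), (135, 306, 309), (138, 303, 307), (141, 301, 305), (144, 299, 303), (147, 290, 301), (150, 291, 339), (153, 292, 331)]
```

Run:
```python
from h import *
def run(d,tag):
    a=np.radians(16.6);ex=np.array([np.cos(a),np.sin(a),0]);ey=np.array([-ex[1],ex[0],0]);H=np.array([.6496,.1231,.130])
    def ony(p,y=.14):
        o,v=ray(d,p);k=(y-(o-H)@ey)/(v@ey);g=o+k*v-H;return np.array([g@ex,g[2]])
    im=cv2.GaussianBlur(cv2.resize(d["color"],None,fx=4,fy=4,interpolation=cv2.INTER_CUBIC),(5,5),0)
    hs=cv2.cvtColor(im,cv2.COLOR_RGB2HSV);m=(hs[...,1]<60)&(hs[...,2]>120)
    A=[]
    for r0,r1,x0,x1 in((134,145,297,311),(113,122,319,336)):
        pts=[]
        for y in range(r0*4,r1*4):
            xs=np.nonzero(m[y,x0*4:x1*4])[0]
            if len(xs)>4: pts.append(ony(np.array([x0+xs.mean()/4-.4,y/4-.4])))
        vx,vy,x,z=cv2.fitLine(np.float32(pts),cv2.DIST_HUBER,0,.001,.001)[:,0];A.append((np.array([x,z]),np.array([vx,vy])))
        print(tag,len(pts),"dir deg",np.degrees(np.arctan2(vy,vx))%180,(x,z))
    s=np.linalg.solve(np.c_[A[0][1],-A[1][1]],A[1][0]-A[0][0]);print("elbow",A[0][0]+s[0]*A[0][1])
run(pickle.load(open("c1.pkl","rb"))["side"],"taut")
run(pickle.load(open("c2.pkl","rb"))["side"],"now")
```

```text
taut 44 dir deg 46.235428 (np.float32(-0.123284884), np.float32(0.01953748))
taut 36 dir deg 38.892944 (np.float32(-0.04646263), np.float32(0.0774358))
elbow [-0.14044593  0.00161993]
now 44 dir deg 49.05352 (np.float32(-0.13191645), np.float32(0.018285956))
now 36 dir deg 32.527454 (np.float32(-0.055067345), np.float32(0.07712829))
elbow [-0.11281714  0.04029869]
```

Run:
```python
from h import *
d=pickle.load(open("c2.pkl","rb"))["side"]
a=np.radians(16.6);ex=np.array([np.cos(a),np.sin(a),0]);ey=np.array([-ex[1],ex[0],0]);H=np.array([.6496,.1231,.130])
cv2.imwrite("pics/in.png",cv2.resize(d["color"][75:255,265:405,::-1],None,fx=4,fy=3.3,interpolation=cv2.INTER_CUBIC))
```

```text
(no output)
```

View pics/in.png

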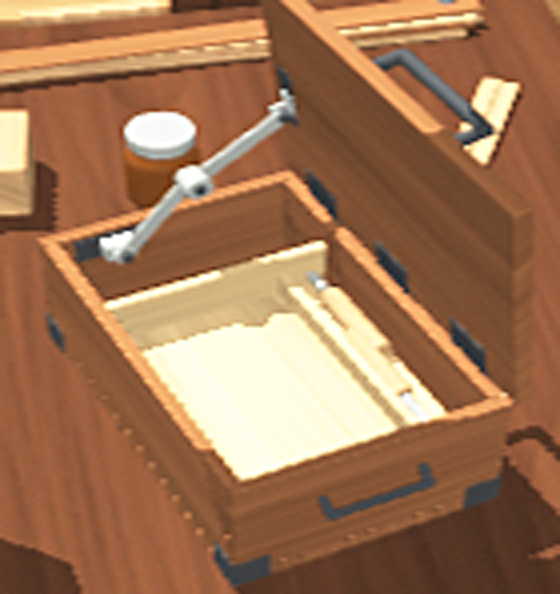

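The crop shows the open tray with its back ledge running from about (290,290) to (400,420) and the bay divider on the left; the stay is bowed up. Fitted links bend 16.5°, which matches the locked 17.2°.

Run:
```python
from h import *
from rig import arm
d=pickle.load(open("c2.pkl","rb"))["side"]
a=np.radians(16.6);ex=np.array([np.cos(a),np.sin(a),0]);ey=np.array([-ex[1],ex[0],0]);H=np.array([.6496,.1231,.130])
f=lambda p,z,c=d,sc=(4,3.3),o=(265,75):(lambda g:[(g@ex).round(3),(g@ey).round(3)])(onz(c,np.array(p)/sc+o-.4,z)-H)
print("ledge top",f((288,290),.084),f((400,424),.084))
print("ledge bottom",f((375,415),.06),f((320,350),.06))
print("divider top",[(z,f((108,305),z),f((325,243),z)) for z in(.09,.1,.11)])
print("rim front L/R inner, right-front",f((60,243),.13),f((240,487),.13),f((500,402),.13),f((290,175),.13))
c=pickle.load(open("c1.pkl","rb"))["top"]
g=lambda p,z:f(p,z,c,(2.6,2.6),(210,100))
print("top: ledge",g((160,182),.084),g((285,146),.084),"FR inner floor",g((312,240),.13),"right wall",g((290,110),.13),g((165,297),.13),"front floor edge",g((170,286),.06),g((308,240),.06))
```

```text
ledge top [np.float64(-0.058), np.float64(0.063)] [np.float64(-0.062), np.float64(-0.122)]
ledge bottom [np.float64(-0.062), np.float64(-0.087)] [np.float64(-0.061), np.float64(0.003)]
divider top [(0.09, [np.float64(-0.194), np.float64(0.103)], [np.float64(-0.004), np.float64(0.102)]), (0.1, [np.float64(-0.198), np.float64(0.093)], [np.float64(-0.01), np.float64(0.093)]), (0.11, [np.float64(-0.201), np.float64(0.084)], [np.float64(-0.015), np.float64(0.084)])]
rim front L/R inner, right-front [np.float64(-0.209), np.float64(0.156)] [np.float64(-0.213), np.float64(-0.166)] [np.float64(-0.009), np.float64(-0.164)] [np.float64(-0.005), np.float64(0.163)]
top: ledge [np.float64(-0.06), np.float64(0.023)] [np.float64(-0.067), np.float64(-0.154)] FR inner floor [np.float64(-0.203), np.float64(-0.146)] right wall [np.float64(-0.03), np.float64(-0.173)] [np.float64(-0.214), np.float64(0.06)] front floor edge [np.float64(-0.197), np.float64(0.055)] [np.float64(-0.196), np.float64(-0.144)]
```

Emit:
carry_out([
  [1.1,-3.7,0,0,0,1,0.65],
  [1.1,-3.7,0,-1,-1,0.5,0.5],
  [0,0,-4.5,-1.25,-2.9,0,0.1],
  [0,0,-4.5,-1.25,-2.9,0,0.1],
  [0,0,-4.5,-1.25,-2.9,0,0.1],
])

```text
time: 11.28
position: [0.6362, 0.0438, 0.4464]
orientation: [-0.509, 0.479, -0.487, 0.524]
force: [0.4, 0.2, 0.5]
opening: 0.0762
```

Emit:
carry_out([
  [0,0,-4.5,-1.25,-2.9,0,0.1],
  [0,0,-4.5,-1.25,-2.9,0,0.1],
  [0,0,-4.5,-1.25,-2.9,0,0.1],
  [0,0,-4.5,-1.25,-2.9,0,0.1],
  [0,0,-4.5,-1.25,-2.9,0,0.1],
])

```text
time: 11.7
position: [0.5682, -0.106, 0.445]
orientation: [0.401, -0.573, 0.583, -0.414]
force: [0.1, -0.2, 0.2]
opening: 0.0772
```

Emit:
carry_out([
  [0,0,-4.5,-1.25,-2.9,-2,0.1],
  [0,0,-4.5,-1.25,-2.9,-2,0.1],
  [0,0,-4.5,-1.25,-2.9,-2,0.1],
  [0,0,-4.5,-1.25,-2.9,-2,0.1],
  [0,0,0,0,0,0,0.1],
])

```text
time: 12.12
position: [0.512, -0.2303, 0.3632]
orientation: [0.299, -0.63, 0.646, -0.31]
force: [0.0, 1.6, -1.5]
opening: 0.0768
```

```bash
python3 st.py
```

```text
t 12.12 pos [ 0.512  -0.2303  0.3632] F [ 0.   1.6 -1.5] open 0.0768 q [-0.605 -0.049  1.726  0.003  1.436  0.076]
jaw yaw -39.0 y [ 0.025 -0.014 -1.   ] z [ 0.777 -0.629  0.028]
```

Emit:
carry_out([
  [0.8,1.4,-4,-0.5,-2.1,-4,0.1],
  [0,0,-4,-0.5,-2.1,-4,0.1],
  [0,0,-3.5,-0.5,-2.1,-4,0.1],
  [0,0,0,0,0,-4,0.1],
  [0,0,0,0,0,-4,0.1],
])

```text
time: 12.53
position: [0.5013, -0.2927, 0.1822]
orientation: [0.23, -0.659, 0.675, -0.24]
force: [-0.1, -0.3, -0.7]
opening: 0.0768
```

Emit:
carry_out([
  [0,0,0,0,0,-4,0.1],
  [0,0,0,0,0,-3,0.1],
  [0,0,0,0,0,-1,0.1],
  [0,0,0,0,0,0,0.1],
  [0,0,0,0,0,0,0.1],
])

```text
time: 12.95
position: [0.4963, -0.2872, 0.0893]
orientation: [0.234, -0.664, 0.669, -0.238]
force: [-0.6, 0.1, -0.7]
opening: 0.0767
```

```bash
python3 st.py
```

```text
t 12.95 pos [ 0.4963 -0.2872  0.0893] F [-0.6  0.1 -0.7] open 0.0767 q [-0.702  0.237  1.941  0.002  0.956  0.188]
jaw yaw -51.1 y [ 0.007 -0.004 -1.   ] z [ 0.628 -0.778  0.008]
```

Emit:
carry_out([
  [0.2,0.4,1,0.1,-0.55,-2,0.1],
  [0,0,0,0,0,-2.5,0.1],
  [0,0,0,0,0,-1.8,0.1],
  [0,0,0,0,0,-0.4,0.1],
  [0,0,0,0,0,0,0.1],
])

```text
time: 13.37
position: [0.5071, -0.2988, 0.0356]
orientation: [0.238, -0.656, 0.672, -0.247]
force: [0.4, -0.9, 0.3]
opening: 0.0772
```

```bash
python3 st.py
```

```text
t 13.37 pos [ 0.5071 -0.2988  0.0356] F [ 0.4 -0.9  0.3] open 0.0772 q [-0.705  0.341  1.928  0.     0.846  0.165]
jaw yaw -49.9 y [ 0.02  -0.017 -1.   ] z [ 0.645 -0.764  0.026]
```

Emit:
carry_out([
  [1,1.1,-0.3,-0.8,0.5,-1,0.1],
  [0,0,0,-0.2,0.1,-0.7,0.1],
  [0,0,0,0,0,-0.3,0.1],
  [0,0,0,0,0,0,0.1],
  [0,0,0,0,0,0,0.1],
])

```text
time: 13.78
position: [0.5005, -0.2953, 0.0219]
orientation: [0.239, -0.662, 0.668, -0.243]
force: [0.0, -0.4, -0.2]
opening: 0.077
```

```bash
python3 st.py
```

```text
t 13.78 pos [ 0.5005 -0.2953  0.0219] F [ 0.  -0.4 -0.2] open 0.077 q [-7.080e-01  3.570e-01  1.939e+00  1.000e-03  8.350e-01  1.660e-01]
jaw yaw -50.1 y [ 0.009 -0.006 -1.   ] z [ 0.641 -0.767  0.011]
```

Emit:
carry_out([
  [0.3,0.5,0,-0.3,0.25,-0.5,0.1],
  [0,0,0,0,0,0,0.4],
  [0,0,0,0,0,0,1],
  [0,0,0,0,0,0,1],
  [0,0,0,0,0,0,1],
])

```text
time: 14.2
position: [0.4981, -0.2934, 0.0178]
orientation: [0.241, -0.664, 0.666, -0.241]
force: [0.2, -0.5, -2.9]
opening: 0.0449
```

Emit:
carry_out([
  [0,0,0,0,0,0,1],
  [0,0,0,0,0,0,1],
  [0,0,0,0,0,0.7,1],
  [0,0,0,0,0,1.5,1],
  [0,0,0,0,0,1.5,1],
])

```text
time: 14.62
position: [0.4923, -0.2885, 0.0482]
orientation: [-0.244, 0.669, -0.66, 0.238]
force: [-0.1, 0.0, -6.4]
opening: 0.0444
```

```bash
python3 st.py
```

```text
t 14.62 pos [ 0.4923 -0.2885  0.0482] F [-0.1  0.  -6.4] open 0.0444 q [-7.080e-01  3.060e-01  1.946e+00 -1.000e-03  9.060e-01  1.680e-01]
jaw yaw -50.1 y [-0.012  0.01  -1.   ] z [ 0.641 -0.768 -0.015]
```

Emit:
carry_out([
  [-0.6,-0.7,0,0,0,3,1],
  [0,0,0,0,0,4,1],
  [0,0,0,0,0,4,1],
  [0,0,4.2,0.3,1.5,4,1],
  [0,0,4.2,0.3,2.1,4,1],
])

```text
time: 15.03
position: [0.4856, -0.2463, 0.2251]
orientation: [-0.297, 0.656, -0.634, 0.281]
force: [0.6, 0.4, -6.1]
opening: 0.0447
```

Emit:
carry_out([
  [0,0,4.2,0.3,2.1,2,1],
  [0,0,4.2,0.3,2.1,2,1],
  [0,0,4.2,0.3,2.1,1,1],
  [0,0,4.2,0.3,2.1,0,1],
  [0,0,4.2,0.3,2.1,0,1],
])

```text
time: 15.45
position: [0.4994, -0.137, 0.284]
orientation: [-0.415, 0.586, -0.572, 0.398]
force: [0.3, 0.3, -6.0]
opening: 0.0444
```

Emit:
carry_out([
  [0,0,4.2,0.3,2.1,0,1],
  [0,0,4.2,0.3,2.1,0,1],
  [0,0,4.2,0.3,2.1,0,1],
  [0,0,4.2,0.3,2.1,0,1],
  [0,0,4.2,0.3,2.1,0,1],
])

```text
time: 15.87
position: [0.5082, -0.0243, 0.2763]
orientation: [0.522, -0.501, 0.48, -0.497]
force: [0.2, 0.2, -6.7]
opening: 0.0443
```

```bash
python3 st.py
```

```text
t 15.87 pos [ 0.5082 -0.0243  0.2763] F [ 0.2  0.2 -6.7] open 0.0443 q [-0.24  -0.086  1.917 -0.016  1.354 -0.275]
jaw yaw 2.2 y [-0.046 -0.005 -0.999] z [ 0.998  0.038 -0.046]
```

Emit:
carry_out([
  [0,-1.3,4,0.6,2,0,1],
  [0,-1.3,4,0.6,2,0,1],
  [0,0,4,0.6,2,0,1],
  [0,0,2.4,0.4,1.4,0,1],
  [0,0,0,0,0,0,1],
])

```text
time: 16.28
position: [0.5228, 0.0588, 0.2661]
orientation: [0.576, -0.421, 0.412, -0.566]
force: [-0.7, -0.2, -6.3]
opening: 0.0445
```

Emit:
carry_out([
  [0,0,0,0,0,0,1],
  [0,0,0,0,0,-3,1],
  [0,0,0,0,0,-3,1],
  [0,0,0,0,0,-1,1],
  [0,0,0,0,0,0,1],
])

```text
time: 16.7
position: [0.5189, 0.0577, 0.1911]
orientation: [0.577, -0.424, 0.411, -0.564]
force: [-1.0, -0.4, -5.9]
opening: 0.0445
```

```bash
python3 st.py; python3 -c "
from rig import arm
import cv2
c=arm.capture('side');cv2.imwrite('pics/pre.png',cv2.resize(c['color'][40:255,255:410,::-1],None,fx=3,fy=2.7))"
```

```text
t 16.7 pos [0.5189 0.0577 0.1911] F [-1.  -0.4 -5.9] open 0.0445 q [-0.08   0.011  1.983 -0.008  1.172 -0.385]
jaw yaw 17.6 y [-0.025 -0.005 -1.   ] z [ 0.953  0.303 -0.026]
```

View pics/pre.png

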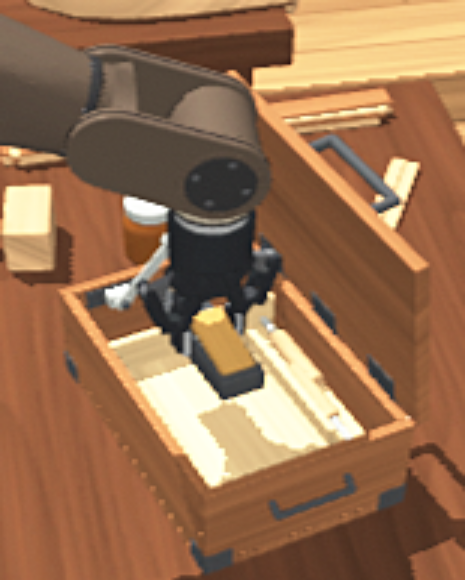

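The picture shows the plane level in the jaws above the tray, between the bay divider and back ledge, clear of the stay and the lid. Next: align and lower.

Emit:
carry_out([
  [0.3,-1.4,-1,0.9,-0.8,-1,1],
  [0,0,0,0,0,-2.5,1],
  [0,0,0,0,0,-2.5,1],
  [0,0,0,0,0,-1,1],
  [0,0,0,0,0,0,1],
])

```text
time: 17.17
position: [0.5337, 0.0465, 0.1293]
orientation: [-0.564, 0.419, -0.428, 0.568]
force: [0.0, -0.3, -6.3]
opening: 0.0447
```

```bash
python3 st.py
```

```text
t 17.17 pos [0.5337 0.0465 0.1293] F [ 0.  -0.3 -6.3] open 0.0447 q [-1.020e-01  9.800e-02  2.016e+00 -1.000e-03  1.013e+00 -3.880e-01]
jaw yaw 16.4 y [ 0.014 -0.002 -1.   ] z [0.959 0.282 0.013]
```

Emit:
carry_out([
  [0,0.8,0,-0.3,0.2,-1.5,1],
  [0,0,0,-0.1,0,-1.5,1],
  [0,0,0,0,0,-1,1],
  [0,0,0,0,0,-0.5,1],
  [0,0,0,0,0,0,1],
])

```text
time: 17.58
position: [0.5342, 0.048, 0.0884]
orientation: [-0.565, 0.421, -0.427, 0.567]
force: [-0.2, -0.4, -7.1]
opening: 0.0444
```

```bash
python3 st.py
```

```text
t 17.58 pos [0.5342 0.048  0.0884] F [-0.2 -0.4 -7.1] open 0.0444 q [-0.099  0.163  2.031 -0.003  0.939 -0.382]
jaw yaw 16.3 y [ 0.009 -0.003 -1.   ] z [0.96  0.281 0.008]
```

Emit:
carry_out([
  [0,0.5,0,-0.1,0,-0.4,1],
  [0,0,0,0,0,-0.3,1],
  [0,0,0,0,0,-0.2,1],
  [0,0,0,0,0,-0.15,1],
  [0,0,0,0,0,-0.1,1],
])

```text
time: 18.0
position: [0.5355, 0.0481, 0.0788]
orientation: [0.566, -0.422, 0.426, -0.566]
force: [0.2, -0.1, -5.7]
opening: 0.0445
```

```bash
python3 st.py
```

```text
t 18.0 pos [0.5355 0.0481 0.0788] F [ 0.2 -0.1 -5.7] open 0.0445 q [-0.098  0.183  2.029 -0.004  0.925 -0.38 ]
jaw yaw 16.3 y [ 0.004 -0.003 -1.   ] z [0.96  0.281 0.003]
```

Emit:
carry_out([
  [0,0,0,0,0,-0.1,1],
  [0,0,0,0,0,-0.1,1],
  [0,0,0,0,0,-0.1,1],
  [0,0,0,0,0,-0.1,1],
  [0,0,0,0,0,0,1],
])

```text
time: 18.42
position: [0.5361, 0.0481, 0.078]
orientation: [0.566, -0.422, 0.426, -0.566]
force: [0.3, -0.7, -5.9]
opening: 0.0445
```

```bash
python3 st.py
```

```text
t 18.42 pos [0.5361 0.0481 0.078 ] F [ 0.3 -0.7 -5.9] open 0.0445 q [-0.098  0.186  2.027 -0.004  0.925 -0.381]
jaw yaw 16.3 y [ 0.004 -0.003 -1.   ] z [0.96  0.281 0.003]
```

Emit:
carry_out([
  [0,0,0,0,0,-0.2,1],
  [0,0,0,0,0,-0.2,1],
  [0,0,0,0,0,-0.2,1],
  [0,0,0,0,0,-0.2,1],
  [0,0,0,0,0,-0.2,1],
])

```text
time: 18.83
position: [0.5366, 0.0481, 0.0778]
orientation: [0.568, -0.424, 0.424, -0.564]
force: [-9.2, 0.5, 10.4]
opening: 0.0447
```

```bash
python3 st.py
```

```text
t 18.83 pos [0.5366 0.0481 0.0778] F [-9.2  0.5 10.4] open 0.0447 q [-0.097  0.19   2.022 -0.005  0.932 -0.38 ]
jaw yaw 16.4 y [-0.003 -0.004 -1.   ] z [ 0.959  0.282 -0.004]
```

Emit:
carry_out([
  [0,0,0,0,0,0.05,1],
  [0,0,0,0,0,0,0.6],
  [0,0,0,0,0,0,0.3],
  [0,0,0,0,0,0,0.3],
  [0,0,0,0,0,0,0.3],
])

```text
time: 19.25
position: [0.5405, 0.0477, 0.0803]
orientation: [-0.566, 0.42, -0.427, 0.566]
force: [0.5, 0.5, 0.7]
opening: 0.0601
```

Emit:
carry_out([
  [0,0,0,0,0,0,0.3],
  [0,0,0,0,0,0.5,0.3],
  [0,0,0,0,0,1.5,0.3],
  [0,0,0,0,0,2,0.3],
  [0,0,0,0,0,3,0.3],
])

```text
time: 19.67
position: [0.5378, 0.0477, 0.1477]
orientation: [0.567, -0.423, 0.424, -0.565]
force: [0.5, -0.5, 0.0]
opening: 0.0597
```

Emit:
carry_out([
  [0,0,0,-0.5,0,4,0.3],
  [0,0,0,-0.5,0,4,0.5],
  [0,0,0,-0.5,0,4,0.8],
  [0,0,0,0,0,4,1],
  [0,0,0,0,0,0,1],
])

```text
time: 20.08
position: [0.5229, 0.0477, 0.3237]
orientation: [-0.565, 0.419, -0.428, 0.567]
force: [0.9, 0.4, 1.2]
opening: 0.0112
```

```bash
python3 st.py; python3 -c "
from rig import arm
import cv2,pickle
c=arm.capture('side');d=arm.capture('top');pickle.dump({'side':c,'top':d},open('c3.pkl','wb'))
cv2.imwrite('pics/placed.png',cv2.resize(c['color'][40:255,255:410,::-1],None,fx=3.6,fy=2.7,interpolation=cv2.INTER_CUBIC))"
```

```text
t 20.08 pos [0.5229 0.0477 0.3237] F [0.9 0.4 1.2] open 0.0112 q [-0.101 -0.108  1.852 -0.004  1.386 -0.385]
jaw yaw 16.3 y [ 0.012 -0.005 -1.   ] z [0.96  0.281 0.01 ]
```

View pics/placed.png

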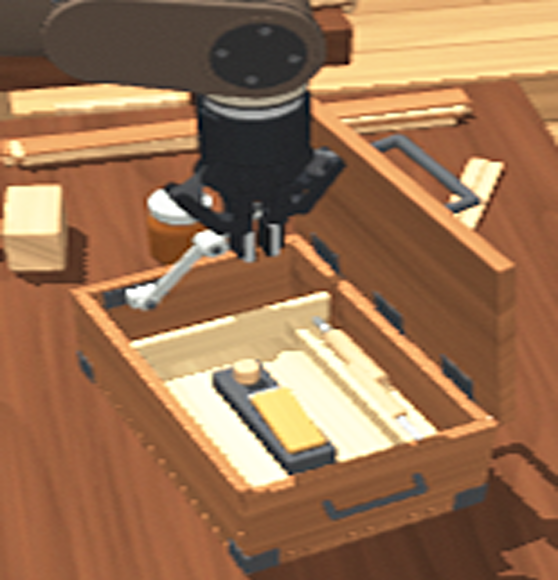

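The crop shows the plane lying flat on the tray floor, with the knob end towards the stay, and the lid standing by itself with the stay bowed up and its elbow at (210,243). Next: fingers closed, tilted, over to the elbow.

Emit:
carry_out([
  [1.7,-5.7,0,-0.7,3.5,0,1],
  [1.7,-5.7,0,-0.7,3.5,0,1],
  [1.7,-5.7,0,-0.7,3.5,0,1],
  [1.7,-5.7,0,-0.7,3.5,0,1],
  [1.7,-5.7,0,-0.7,3.5,0,1],
])

```text
time: 20.6
position: [0.4872, 0.2223, 0.3092]
orientation: [-0.394, 0.303, -0.524, 0.692]
force: [0.5, -0.4, -0.0]
opening: 0.0002
```

```bash
cat > ch.py <<'E'
from rig import arm
from h import *
a=np.radians(16.6);ex=np.array([np.cos(a),np.sin(a),0]);ey=np.array([-ex[1],ex[0],0]);C=np.array([ex,ey,[0,0,1.]]);H=np.array([.6496,.1231,0])
s=arm.read_state();R=C@Ro.from_quat(s["orientation"]).as_matrix()
p=C@(s["position"]-H);F=C@s["force"]
print("t",round(s["time"],2),"tcp chest",p.round(4),"tip",(p+.011*R[:,1]).round(4),"F",F.round(1),"u",R[:,1].round(3),"jaw",R[:,2].round(3),"q",s["joint_pos"].round(2))
import sys
if len(sys.argv)>1:
    t=np.array(list(map(float,sys.argv[1:4])));print("world cm to tip target",((t-p-.011*R[:,1])@C*100).round(2))
E
python3 ch.py -.121 .14 .21
```

```text
t 20.6 tcp chest [-0.1273  0.1415  0.3092] tip [-0.1217  0.1414  0.2997] F [ 0.4 -0.5 -0. ] u [ 0.506 -0.004 -0.862] jaw [ 0.862 -0.02   0.506] q [ 0.23 -0.35  2.13  0.04  0.83 -0.06]
world cm to tip target [ 0.11 -0.12 -8.97]
```

Emit:
carry_out([
  [0,0,0,0,0,-3,1],
  [0,0,0,0,0,-3,1],
  [0,0,0,0,0,-2,1],
  [0,0,0,0,0,-0.8,1],
  [0,0,0,0,0,0,1],
])

```text
time: 21.02
position: [0.4756, 0.2291, 0.2076]
orientation: [-0.398, 0.304, -0.517, 0.694]
force: [-0.1, -0.1, 0.0]
opening: -0.0002
```

```bash
python3 ch.py -.121 .14 .205;python3 -c "
from rig import arm
import cv2
c=arm.capture('side');cv2.imwrite('pics/press.png',cv2.resize(c['color'][60:200,260:380,::-1],None,fx=4,fy=4,interpolation=cv2.INTER_CUBIC))"
```

```text
t 21.02 tcp chest [-0.1365  0.1513  0.2076] tip [-0.131   0.1513  0.1981] F [-0.2 -0.1  0. ] u [ 0.498  0.005 -0.867] jaw [ 0.867 -0.009  0.498] q [ 0.24 -0.26  2.26  0.05  0.63 -0.07]
world cm to tip target [ 1.28 -0.8   0.69]
```

View pics/press.png

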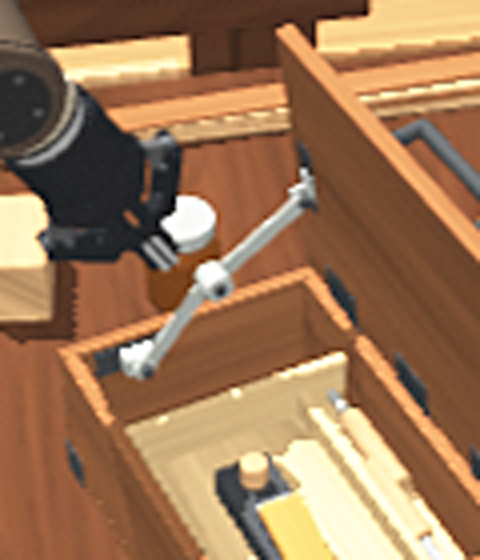

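The picture shows the closed fingertips at (170,262), just up and forward of the elbow at (212,282). I'll shift across, then press along the tool axis.

Emit:
carry_out([
  [0,0,0,0.7,-0.4,0.4,1],
  [0,0,0,0.6,-0.4,0.3,1],
  [0,0,0,0,0,0,1],
  [0,0,0,0,0,0,1],
  [0,0,0,0,0,0,1],
])

```text
time: 21.48
position: [0.4947, 0.2193, 0.2223]
orientation: [-0.395, 0.301, -0.52, 0.695]
force: [0.1, 0.3, 0.2]
opening: -0.0
```

```bash
python3 ch.py -.114 .14 .199
```

```text
t 21.48 tcp chest [-0.1209  0.1365  0.2223] tip [-0.1154  0.1365  0.2128] F [0.2 0.3 0.2] u [ 0.507  0.003 -0.862] jaw [ 0.862 -0.011  0.507] q [ 0.21 -0.25  2.22  0.07  0.64 -0.11]
world cm to tip target [ 0.03  0.38 -1.38]
```

Emit:
carry_out([
  [0,0,0,-0.3,0.3,-0.8,1],
  [0,0,0,0,0,-0.5,1],
  [0,0,0,0.2,0.06,-0.2,1],
  [0,0,0,0.2,0.06,-0.2,1],
  [0,0,0,0.2,0.06,-0.2,1],
])

```text
time: 21.9
position: [0.4985, 0.2246, 0.2037]
orientation: [-0.393, 0.3, -0.521, 0.696]
force: [0.0, -0.6, -0.2]
opening: 0.0
```

```bash
python3 ch.py
```

```text
t 21.9 tcp chest [-0.1158  0.1404  0.2037] tip [-0.1102  0.1404  0.1943] F [-0.2 -0.6 -0.2] u [ 0.51   0.003 -0.86 ] jaw [ 0.86  -0.012  0.51 ] q [ 0.22 -0.21  2.23  0.07  0.59 -0.1 ]
```

Emit:
carry_out([
  [0,0,0,0.25,0.07,-0.25,1],
  [0,0,0,0.25,0.07,-0.25,1],
  [0,0,0,0.25,0.07,-0.25,1],
  [0,0,0,0.25,0.07,-0.25,1],
  [0,0,0,0.25,0.07,-0.25,1],
])

```text
time: 22.32
position: [0.5131, 0.229, 0.1911]
orientation: [-0.393, 0.3, -0.521, 0.696]
force: [-0.2, -0.1, 1.7]
opening: 0.0002
```

```bash
python3 ch.py
```

```text
t 22.32 tcp chest [-0.1006  0.1405  0.1911] tip [-0.0949  0.1405  0.1817] F [-0.2 -0.1  1.7] u [ 0.512  0.003 -0.859] jaw [ 0.859 -0.011  0.512] q [ 0.22 -0.16  2.21  0.07  0.56 -0.1 ]
```

Emit:
carry_out([
  [0,0,0,0.2,0.06,-0.3,1],
  [0,0,0,0.2,0.06,-0.3,1],
  [0,0,0,0.17,0.05,-0.3,1],
  [0,0,0,0.17,0.05,-0.3,1],
  [0,0,0,0,0,0,1],
])

```text
time: 22.73
position: [0.5228, 0.2319, 0.1789]
orientation: [-0.391, 0.299, -0.521, 0.697]
force: [-1.2, 0.2, 1.9]
opening: -0.0002
```

```bash
python3 ch.py; python3 stay.py pics/s5.png
```

```text
t 22.73 tcp chest [-0.0905  0.1405  0.1789] tip [-0.0848  0.1405  0.1694] F [-1.1  0.6  1.9] u [ 0.515  0.003 -0.857] jaw [ 0.857 -0.011  0.515] q [ 0.22 -0.12  2.2   0.07  0.52 -0.11]
[(100, 294, 317), (103, 291, 335), (106, 286, 336), (109, 332, 333), (112, 331, 333), (115, 311, 333), (118, 308, 331), (121, 325, 329), (124, 323, 327), (127, 312, 325), (130, 320, 323), (133, 316, 322), (136, 312, 324), (139, 309, 320), (142, 305, 310), (145, 296, 306), (148, 290, 302), (151, 291, 299)]
```

```bash
cat > bend.py <<'E'
from rig import arm
from h import *
import sys
d=arm.capture("side");pickle.dump(d,open("last.pkl","wb"))
a=np.radians(16.6);ex=np.array([np.cos(a),np.sin(a),0]);ey=np.array([-ex[1],ex[0],0]);H=np.array([.6496,.1231,.130])
def ony(p,y=.14):
    o,v=ray(d,p);k=(y-(o-H)@ey)/(v@ey);g=o+k*v-H;return np.array([g@ex,g[2]])
im=cv2.GaussianBlur(cv2.resize(d["color"],None,fx=4,fy=4,interpolation=cv2.INTER_CUBIC),(5,5),0)
hs=cv2.cvtColor(im,cv2.COLOR_RGB2HSV);m=(hs[...,1]<60)&(hs[...,2]>120)
A=[];b=list(map(int,sys.argv[1:]))
for r0,r1,x0,x1 in(b[:4],b[4:]):
    pts=[]
    for y in range(r0*4,r1*4):
        xs=np.nonzero(m[y,x0*4:x1*4])[0]
        if len(xs)>4: pts.append(ony(np.array([x0+xs.mean()/4-.4,y/4-.4])))
    vx,vy,x,z=cv2.fitLine(np.float32(pts),cv2.DIST_HUBER,0,.001,.001)[:,0];A.append((np.array([x,z]),np.array([vx,vy])))
    print(len(pts),"dir",np.degrees(np.arctan2(vy,vx))%180)
s=np.linalg.solve(np.c_[A[0][1],-A[1][1]],A[1][0]-A[0][0]);print("elbow",A[0][0]+s[0]*A[0][1])
E
python3 bend.py 140 147 302 313 117 130 318 334
```

```text
28 dir 34.071823
52 dir 53.43674
elbow [-0.06781127  0.04026209]
```

Emit:
carry_out([
  [0,0,0,0.15,0.04,-0.28,1],
  [0,0,0,0.15,0.04,-0.28,1],
  [0,0,0,0.15,0.04,-0.28,1],
  [0,0,0,0.12,0.03,-0.2,1],
  [0,0,0,0,0,0,1],
])

```text
time: 23.25
position: [0.5253, 0.2327, 0.1655]
orientation: [-0.395, 0.301, -0.52, 0.695]
force: [-1.6, -1.4, 3.8]
opening: -0.0002
```

```bash
python3 ch.py; python3 bend.py 142 148 300 311 117 132 318 336
```

```text
t 23.25 tcp chest [-0.0878  0.1406  0.1655] tip [-0.0822  0.1406  0.1561] F [-1.9 -0.9  3.8] u [ 0.506  0.003 -0.862] jaw [ 0.862 -0.011  0.506] q [ 0.23 -0.09  2.19  0.07  0.5  -0.11]
24 dir 27.866993
60 dir 65.446205
elbow [-0.06729198  0.02665098]
```

Emit:
carry_out([
  [0,0,0,-0.5,-0.15,0.9,1],
  [0,0,0,-1.5,-0.45,2.5,1],
  [0,0,0,-1.5,-0.45,2.5,1],
  [0,0,0,-1.5,-0.45,3,1],
  [-1.7,5.7,0,0,0,3,1],
])

```text
time: 23.72
position: [0.4626, 0.2144, 0.2689]
orientation: [-0.442, 0.337, -0.498, 0.666]
force: [0.8, 0.3, -2.4]
opening: -0.0001
```

Emit:
carry_out([
  [-1.7,5.7,0,0,0,4,1],
  [-1.7,5.7,0,0,0,4,1],
  [-1.7,5.7,0,0,-1,4,0.65],
  [-1.7,5.7,0,0,-1,4,0.65],
  [0,0,0,0,-1,1,0.65],
])

```text
time: 24.13
position: [0.4583, 0.184, 0.4451]
orientation: [0.574, -0.434, 0.416, -0.555]
force: [-0.3, -0.7, 0.6]
opening: 0.0295
```

```bash
python3 ch.py; python3 bend.py 142 148 300 311 117 132 318 336
python3 - <<'E'
from h import *
d=pickle.load(open("last.pkl","rb"));cv2.imwrite("pics/h.png",cv2.resize(d["color"][50:130,320:400,::-1],None,fx=5,fy=5))
a=np.radians(16.6);ex=np.array([np.cos(a),np.sin(a),0]);ey=np.array([-ex[1],ex[0],0]);H=np.array([.6496,.1231,.130])
for nm,D in(("locked",pickle.load(open("c2.pkl","rb"))["side"]),("now",d)):
    hs=cv2.cvtColor(D["color"],cv2.COLOR_RGB2HSV);m=((hs[...,2]<100)&(hs[...,1]<110)).astype(np.uint8)
    k=np.zeros_like(m);k[75:125,345:400]=m[75:125,345:400]
    n,l,st,ce=cv2.connectedComponentsWithStats(k)
    for i in range(1,n):
        if st[i,4]>8: print(nm,st[i],ce[i].round(1))
    ys,xs=np.nonzero(k);r=[(int(y),int(xs[ys==y].min()),int(xs[ys==y].max())) for y in sorted(set(ys))];print(r)
for t in(64,68,72,76,80,82):
    f=np.radians(t)+np.arctan2(52,195);B=H+ex*(-.2018*np.cos(f))+np.array([0,0,.2018*np.sin(f)])
    print(t,proj(d,B+.055*ey).round(1),proj(d,B).round(1),proj(d,B-.055*ey).round(1))
E
```

```text
t 24.13 tcp chest [-0.1659  0.113   0.4451] tip [-0.1663  0.1131  0.4341] F [-0.5 -0.6  0.6] u [-0.037  0.005 -0.999] jaw [ 0.999 -0.01  -0.037] q [ 0.18 -0.18  1.71  0.    1.66 -0.1 ]
24 dir 27.567474
60 dir 65.07691
elbow [-0.06738453  0.02681724]
locked [359  92  29  27  82] [375.8 105.5]
[(92, 364, 365), (93, 362, 365), (94, 359, 366), (95, 360, 367), (96, 367, 368), (97, 368, 369), (98, 369, 370), (99, 370, 371), (100, 371, 372), (101, 372, 373), (102, 373, 373), (103, 374, 374), (104, 375, 375), (105, 376, 376), (106, 376, 377), (107, 377, 382), (108, 378, 382), (109, 379, 383), (110, 380, 384), (111, 381, 385), (112, 383, 386), (113, 384, 387), (114, 384, 387), (115, 383, 386), (116, 382, 385), (117, 380, 383), (118, 380, 382)]
now [349  95  27  21  50] [361.6 102.8]
now [370 116  10   7  23] [374.3 119.5]
[(95, 355, 357), (96, 353, 357), (97, 351, 359), (98, 349, 359), (99, 351, 360), (100, 361, 361), (101, 361, 362), (102, 362, 363), (103, 363, 364), (104, 364, 365), (105, 365, 366), (106, 366, 366), (107, 367, 367), (108, 368, 368), (109, 369, 369), (110, 369, 370), (111, 370, 371), (112, 371, 372), (113, 372, 373), (114, 373, 374), (115, 374, 375), (116, 379, 379), (117, 377, 379), (118, 375, 377), (119, 374, 377), (120, 372, 375), (121, 370, 374), (122, 370, 372)]
64 [345.6  98.3] [355.3 109.6] [365.5 121.6]
68 [350.2  96.2] [360.  107.5] [370.3 119.3]
72 [354.7  94.5] [364.6 105.6] [375.  117.4]
76 [359.2  93. ] [369.2 104.1] [379.7 115.8]
80 [363.6  91.8] [373.7 102.8] [384.3 114.4]
82 [365.8  91.3] [375.9 102.3] [386.5 113.9]
```

Fitting the bar's pixels gives a lid angle of about 74.7°, standing by friction, with the stay broken (bend −37°, about 1.87 rad). Going back over the lid to re-grip the bar.

Emit:
carry_out([
  [0.6,-2,0,2,-0.6,0,0.65],
  [0,0,0,3.8,-1.3,0,0.65],
  [0,0,0,3.8,-1.3,0,0.65],
  [0,0,0,3.8,-1.3,0,0.65],
  [0,0,0,3.8,-1.3,0,0.65],
])

```text
time: 24.6
position: [0.6318, 0.1263, 0.4452]
orientation: [-0.561, 0.423, -0.425, 0.571]
force: [0.9, 0.2, 0.2]
opening: 0.03
```

Emit:
carry_out([
  [0,0,0,2,-0.5,0,0.65],
  [0,0,0,0,0,0,0.65],
  [0,0,0,0,0,0,0.65],
  [0,0,0,0,0,0,0.65],
  [0,0,0,0,0,0,0.65],
])

```text
time: 25.02
position: [0.6562, 0.1183, 0.4311]
orientation: [-0.563, 0.428, -0.423, 0.567]
force: [-0.0, 0.7, 0.3]
opening: 0.0299
```

```bash
python3 ch.py -.001 0 .39
```

```text
t 25.02 tcp chest [ 0.0049 -0.0065  0.4311] tip [ 0.0049 -0.0064  0.4201] F [0.2 0.7 0.3] u [-0.001  0.01  -1.   ] jaw [ 1.    -0.011 -0.001] q [ 0.02  0.2   1.35  0.01  1.6  -0.26]
world cm to tip target [-0.75  0.45 -3.01]
```

Emit:
carry_out([
  [0,0,0,-0.7,0.4,-1,0.65],
  [0,0,0,0,0,-2,0.65],
  [0,0,0,0,0,-1,0.65],
  [0,0,0,0,0,0,0.65],
  [0,0,0,0,0,0,0.65],
])

```text
time: 25.43
position: [0.6438, 0.126, 0.393]
orientation: [-0.562, 0.426, -0.423, 0.569]
force: [-0.5, 0.7, -0.1]
opening: 0.0298
```

```bash
python3 ch.py -.001 0 .313
python3 - <<'E'
from rig import arm
import cv2
c=arm.capture('side');cv2.imwrite('pics/regrip.png',cv2.resize(c['color'][40:140,310:410,::-1],None,fx=5,fy=5,interpolation=cv2.INTER_CUBIC))
E
```

```text
t 25.43 tcp chest [-0.0047  0.0044  0.393 ] tip [-0.0046  0.0046  0.382 ] F [-0.2  0.8 -0.1] u [ 0.004  0.009 -1.   ] jaw [ 1.    -0.006  0.004] q [ 0.04  0.17  1.44  0.01  1.53 -0.25]
world cm to tip target [ 0.48 -0.33 -6.9 ]
```

View pics/regrip.png

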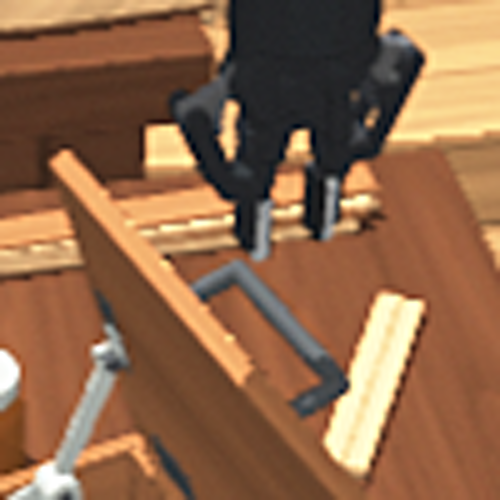

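The picture shows the fingertips at (258,250) and (320,235) straddling the bar, whose centre is at (288,328), on the way down. Descending (12 pictures viewed now).

Emit:
carry_out([
  [0,0,0,0.3,-0.3,-1.5,0.65],
  [0,0,0,0,0,-2,0.65],
  [0,0,0,0,0,-1.5,0.65],
  [0,0,0,0,0,-0.8,0.65],
  [0,0,0,0,0,0,0.65],
])

```text
time: 25.9
position: [0.6486, 0.1225, 0.3367]
orientation: [-0.56, 0.423, -0.425, 0.571]
force: [-0.2, -0.7, -0.4]
opening: 0.0298
```

```bash
python3 ch.py -.001 0 .313
```

```text
t 25.9 tcp chest [-1.100e-03 -3.000e-04  3.367e-01] tip [-1.000e-03 -2.000e-04  3.257e-01] F [-0.4 -0.6 -0.4] u [ 0.014  0.006 -1.   ] jaw [ 1.    -0.006  0.014] q [ 0.03  0.19  1.52  0.01  1.42 -0.26]
world cm to tip target [-0.01  0.02 -1.27]
```

Emit:
carry_out([
  [0,0,0,0,0,-0.8,0.65],
  [0,0,0,0,0,-0.5,0.65],
  [0,0,0,0,0,-0.2,0.65],
  [0,0,0,0,0,0,0.8],
  [0,0,0,0,0,0,0.9],
])

```text
time: 26.32
position: [0.6495, 0.1221, 0.3218]
orientation: [-0.56, 0.422, -0.426, 0.571]
force: [-1.1, -0.9, 0.2]
opening: 0.01
```

Emit:
carry_out([
  [0,0,0,0,0,0,1],
  [0,0,0,0,0,0,1],
  [0,0,0,0,0,0,1],
  [0,0,0,0,0,0,1],
  [0,0,0,0,0,0,1],
])

```text
time: 26.73
position: [0.6495, 0.1221, 0.3219]
orientation: [-0.56, 0.422, -0.426, 0.571]
force: [-0.8, 0.2, -1.7]
opening: 0.0105
```

```bash
python3 arc.py -3 8
```

```text
t 26.73 th deg 74.91 rad 1.307 r err mm -1.9 y mm -1.0 Ftan -0.7 Fc [-0.7  0.4 -1.7] open 0.0105 tooly [ 0.016  0.005 -1.   ] q [ 0.03  0.2   1.54  0.01  1.39 -0.26]
[-1.01, -0.3, 0.16]
[-1.01, -0.3, -0.09]
[-1.0, -0.3, -0.14]
[-0.99, -0.3, -0.2]
[-0.98, -0.29, -0.25]
[-0.97, -0.29, -0.3]
[-0.95, -0.28, -0.36]
[-0.93, -0.28, -0.41]
```

Emit:
carry_out([
  [0,0,0,-0.4,-0.12,0,1],
  [0,0,0,-0.6,-0.18,0,1],
  [0,0,0,-0.7,-0.2,-0.05,1],
  [0,0,0,-0.7,-0.2,-0.1,1],
  [0,0,0,-0.7,-0.2,-0.1,1],
])

```text
time: 27.15
position: [0.6208, 0.1134, 0.32]
orientation: [-0.556, 0.418, -0.43, 0.576]
force: [3.9, 0.2, -3.9]
opening: 0.0097
```

```bash
python3 arc.py -3.5 10; python3 bend.py 144 149 298 308 119 134 318 336
```

```text
t 27.15 th deg 66.26 rad 1.157 r err mm -1.5 y mm -1.1 Ftan 3.1 Fc [ 3.8 -0.9 -3.9] open 0.0097 tooly [ 0.032  0.004 -0.999] q [ 0.02  0.13  1.62  0.01  1.36 -0.27]
[-1.18, -0.35, -0.08]
[-1.15, -0.34, -0.3]
[-1.13, -0.34, -0.37]
[-1.1, -0.33, -0.44]
[-1.07, -0.32, -0.51]
[-1.04, -0.31, -0.58]
[-1.01, -0.3, -0.64]
[-0.97, -0.29, -0.71]
[-0.92, -0.28, -0.77]
[-0.88, -0.26, -0.83]
20 dir 31.662027
60 dir 76.834335
elbow [-0.06303093  0.03548388]
```

Emit:
carry_out([
  [0,0,0,-1.1,-0.33,-0.15,1],
  [0,0,0,-1.1,-0.33,-0.3,1],
  [0,0,0,-1.1,-0.33,-0.4,1],
  [0,0,0,-1.1,-0.33,-0.45,1],
  [0,0,0,-1.05,-0.31,-0.5,1],
])

```text
time: 27.62
position: [0.5637, 0.0961, 0.3027]
orientation: [-0.554, 0.416, -0.432, 0.577]
force: [5.7, 1.4, -6.0]
opening: 0.0102
```

```bash
python3 arc.py -3.5 12
```

```text
t 27.62 th deg 48.49 rad 0.846 r err mm 0.2 y mm -1.3 Ftan 2.6 Fc [ 5.9 -0.3 -6. ] open 0.0102 tooly [ 0.039  0.002 -0.999] q [-0.01 -0.    1.79  0.01  1.32 -0.3 ]
[-1.03, -0.31, -0.61]
[-1.0, -0.3, -0.65]
[-0.96, -0.29, -0.71]
[-0.92, -0.27, -0.77]
[-0.87, -0.26, -0.83]
[-0.82, -0.25, -0.88]
[-0.77, -0.23, -0.93]
[-0.71, -0.21, -0.98]
[-0.65, -0.2, -1.03]
[-0.59, -0.18, -1.07]
[-0.53, -0.16, -1.1]
[-0.46, -0.14, -1.13]
```

Emit:
carry_out([
  [0,0,0,-1.0,-0.3,-0.6,1],
  [0,0,0,-1.0,-0.3,-0.65,1],
  [0,0,0,-0.95,-0.28,-0.7,1],
  [0,0,0,-0.9,-0.27,-0.77,1],
  [0,0,0,-0.87,-0.26,-0.83,1],
])

```text
time: 28.03
position: [0.5146, 0.0813, 0.2677]
orientation: [-0.551, 0.413, -0.435, 0.58]
force: [7.6, 1.4, -7.1]
opening: 0.0098
```

```bash
python3 arc.py -3 10
```

```text
t 28.03 th deg 30.85 rad 0.538 r err mm 1.5 y mm -1.5 Ftan 0.6 Fc [ 7.7 -0.8 -7.1] open 0.0098 tooly [ 0.052  0.    -0.999] q [-0.05 -0.11  1.95  0.02  1.25 -0.34]
[-0.61, -0.18, -0.86]
[-0.67, -0.2, -0.79]
[-0.63, -0.19, -0.83]
[-0.58, -0.17, -0.86]
[-0.54, -0.16, -0.89]
[-0.5, -0.15, -0.92]
[-0.45, -0.13, -0.95]
[-0.4, -0.12, -0.97]
[-0.35, -0.1, -0.99]
[-0.3, -0.09, -1.01]
```

Emit:
carry_out([
  [0,0,0,-0.58,-0.17,-0.86,1],
  [0,0,0,-0.6,-0.18,-0.8,1],
  [0,0,0,-0.58,-0.17,-0.83,1],
  [0,0,0,-0.53,-0.16,-0.86,1],
  [0,0,0,-0.48,-0.14,-0.85,1],
])

```text
time: 28.45
position: [0.4836, 0.0719, 0.2266]
orientation: [-0.55, 0.412, -0.436, 0.581]
force: [3.2, 1.0, -1.5]
opening: 0.0097
```

```bash
python3 arc.py -2 8
```

```text
t 28.45 th deg 16.06 rad 0.28 r err mm 1.3 y mm -1.7 Ftan 0.5 Fc [ 3.4  0.  -1.5] open 0.0097 tooly [ 0.055 -0.002 -0.998] q [-0.07 -0.15  2.07  0.02  1.17 -0.36]
[-0.23, -0.07, -0.68]
[-0.32, -0.09, -0.62]
[-0.3, -0.09, -0.63]
[-0.27, -0.08, -0.64]
[-0.25, -0.08, -0.65]
[-0.23, -0.07, -0.66]
[-0.21, -0.06, -0.67]
[-0.19, -0.06, -0.68]
```

Emit:
carry_out([
  [0,0,0,-0.3,-0.09,-0.65,1],
  [0,0,0,-0.3,-0.09,-0.65,1],
  [0,0,0,-0.28,-0.08,-0.65,1],
  [0,0,0,-0.25,-0.08,-0.65,1],
  [0,0,0,-0.22,-0.07,-0.65,1],
])

```text
time: 28.87
position: [0.4674, 0.067, 0.1895]
orientation: [-0.551, 0.413, -0.435, 0.58]
force: [-0.2, -0.8, -0.7]
opening: 0.01
```

```bash
python3 arc.py -1.5 4
```

```text
t 28.87 th deg 4.53 rad 0.079 r err mm 0.8 y mm -1.7 Ftan -0.8 Fc [-0.4 -0.7 -0.7] open 0.01 tooly [ 0.052 -0.001 -0.999] q [-0.08 -0.15  2.14  0.02  1.1  -0.37]
[-0.09, -0.03, -0.53]
[-0.15, -0.04, -0.5]
[-0.14, -0.04, -0.51]
[-0.12, -0.04, -0.51]
```

Emit:
carry_out([
  [0,0,0,-0.12,-0.04,-0.45,1],
  [0,0,0,-0.12,-0.04,-0.4,1],
  [0,0,0,-0.1,-0.03,-0.3,1],
  [0,0,0,-0.08,-0.02,-0.25,1],
  [0,0,0,0,0,-0.2,1],
])

```text
time: 29.28
position: [0.4636, 0.0659, 0.1768]
orientation: [-0.551, 0.413, -0.435, 0.58]
force: [-6.8, -0.2, 10.9]
opening: 0.0101
```

```bash
python3 arc.py
```

```text
t 29.28 th deg 0.77 rad 0.013 r err mm 0.7 y mm -1.7 Ftan 8.7 Fc [-6.6  1.7 10.9] open 0.0101 tooly [ 0.05  -0.    -0.999] q [-0.09 -0.14  2.16  0.02  1.08 -0.38]
```

Emit:
carry_out([
  [0,0,0,0,0,-0.2,1],
  [0,0,0,0,0,-0.2,1],
  [0,0,0,0,0,-0.2,1],
  [0,0,0,0,0,-0.2,1],
  [0,0,0,0,0,-0.2,1],
])

```text
time: 29.7
position: [0.4636, 0.0658, 0.1768]
orientation: [-0.554, 0.414, -0.432, 0.579]
force: [-5.1, -1.1, 9.6]
opening: 0.0099
```

```bash
python3 arc.py
```

```text
t 29.7 th deg 0.77 rad 0.013 r err mm 0.7 y mm -1.7 Ftan 7.8 Fc [-5.2  0.4  9.6] open 0.0099 tooly [ 0.044  0.    -0.999] q [-0.08 -0.14  2.15  0.02  1.09 -0.38]
```

Emit:
carry_out([
  [0,0,0,0,0,0,0.8],
  [0,0,0,0,0,0,0.5],
  [0,0,0,0,0,0,0.3],
  [0,0,0,0,0,0.5,0.3],
  [0,0,0,0,0,1,0.3],
])

```text
time: 30.12
position: [0.461, 0.0663, 0.1901]
orientation: [-0.555, 0.418, -0.43, 0.577]
force: [-0.0, 0.4, -0.5]
opening: 0.0598
```

Emit:
carry_out([
  [0,0,0,0,0,2,0.3],
  [0,0,0,0,0,3,0.3],
  [0,0,0,0,0,3,0.3],
  [0,0,0,0,2,3,0.3],
  [0,0,0,0,3,3,0.3],
])

```text
time: 30.53
position: [0.4561, 0.114, 0.3302]
orientation: [-0.557, 0.424, -0.427, 0.572]
force: [0.3, -0.6, 0.3]
opening: 0.0596
```

Emit:
carry_out([
  [0,0,2,-1,4,1,0.3],
  [0,0,2,-1,4,0,0.3],
  [0,0,2,-1,4,0,0.3],
  [0,0,2,-1,4,0,0.3],
  [0,0,2,-1,4,0,0.3],
])

```text
time: 30.95
position: [0.4087, 0.3162, 0.3573]
orientation: [-0.585, 0.369, -0.382, 0.613]
force: [0.7, 1.1, 0.7]
opening: 0.0597
```

Emit:
carry_out([
  [0,0,2,-1,4,0,0.3],
  [0,0,2,-1,4,0,0.3],
  [0,0,2,-1,4,0,0.3],
  [0,0,2,-1,4,0,0.3],
  [0,0,0,0,0,0,0.3],
])

```text
time: 31.37
position: [0.3633, 0.4824, 0.3614]
orientation: [-0.61, 0.323, -0.334, 0.642]
force: [0.6, -0.7, -0.2]
opening: 0.0599
```

```bash
python3 st.py
python3 - <<'E'
from rig import arm
from h import *
c0=pickle.load(open("c0.pkl","rb"))
for n in("side","top"):
    c=arm.capture(n);a=c0[n]["color"];b=c["color"];cv2.imwrite(f"pics/end_{n}.png",b[:,:,::-1])
    ga,gb=[cv2.cvtColor(i,cv2.COLOR_RGB2GRAY).astype(np.float32) for i in(a,b)]
    boxes=dict(side=dict(handle=(288,148,328,202),lidfront=(265,120,330,228),chest=(265,115,400,255),mallet=(203,103,278,145),jar=(292,105,318,135),block=(384,305,438,345)),
               top=dict(handle=(262,185,322,222),chest=(215,125,355,235),mallet=(160,218,206,298),jar=(175,178,205,208),block=(393,125,425,165)))[n]
    for k,(x0,y0,x1,y1) in boxes.items():
        A,B=ga[y0:y1,x0:x1],gb[y0:y1,x0:x1];w=cv2.createHanningWindow((x1-x0,y1-y0),cv2.CV_32F)
        print(n,k,"mean|d|",np.abs(A-B).mean().round(2),"shift",[round(v,2) for v in cv2.phaseCorrelate(A,B,w)[0]])
    a_=np.radians(16.6);ex=np.array([np.cos(a_),np.sin(a_),0]);P=np.array([.4616,.0643,.182])
    print("4mm handle rise would be px",(proj(c,P+[0,0,.004])-proj(c,P)).round(2))
E
```

```text
t 31.37 pos [0.3633 0.4824 0.3614] F [ 0.6 -0.7 -0.2] open 0.0599 q [0.757 0.039 1.643 0.    1.412 0.152]
jaw yaw 34.7 y [ 0.035  0.033 -0.999] z [0.821 0.568 0.048]
side handle mean|d| 9.95 shift [0.18, 0.13]
side lidfront mean|d| 19.38 shift [-0.12, -0.02]
side chest mean|d| 9.53 shift [0.51, -0.02]
side mallet mean|d| 9.13 shift [0.97, 0.02]
side jar mean|d| 6.31 shift [0.49, -0.05]
side block mean|d| 1.16 shift [-0.01, 0.07]
4mm handle rise would be px [-0.05 -1.01]
top handle mean|d| 13.72 shift [0.05, 0.06]
top chest mean|d| 11.55 shift [0.23, 0.08]
top mallet mean|d| 16.68 shift [0.26, -0.05]
top jar mean|d| 2.18 shift [-0.02, -0.01]
top block mean|d| 0.87 shift [0.04, 0.01]
4mm handle rise would be px [-0.08 -0.08]
```

Emit:
carry_out([
  [-1.8,2,6,-1.3,2.5,-2,0],
  [0,0,6,-1.3,2.5,-2.5,0],
  [0,0,6,-1.3,2.5,-2.5,0],
  [0,0,6,-1.3,2.5,-2.5,0],
  [0,0,5,-1.2,2.2,-2.5,0],
])

```text
time: 31.88
position: [0.3085, 0.5983, 0.2521]
orientation: [-0.682, 0.157, -0.163, 0.695]
force: [0.2, 0.2, 1.0]
opening: 0.0855
```

Emit:
carry_out([
  [0,0,0,0,0,0,0],
  [0,0,0,0,0,0,0],
  [0,0,0,0,0,0,0],
  [0,0,0,0,0,0,0],
  [0,0,0,0,0,0,0],
])

```text
time: 32.3
position: [0.3099, 0.5935, 0.2481]
orientation: [-0.685, 0.16, -0.164, 0.691]
force: [0.9, -0.4, 0.3]
opening: 0.0856
```

```bash
python3 st.py
python3 - <<'E'
from rig import arm
from h import *
c0=pickle.load(open("c0.pkl","rb"))
for n in("side","top"):
    c=arm.capture(n);a=c0[n]["color"];b=c["color"]
    ga,gb=[cv2.cvtColor(i,cv2.COLOR_RGB2GRAY).astype(np.float32) for i in(a,b)]
    boxes=dict(side=dict(handle=(288,148,328,202),lidfront=(265,120,330,228),chest=(265,115,400,255),mallet=(203,103,278,145),jar=(292,105,318,135),block=(384,305,438,345),plane0=(305,275,372,340)),
               top=dict(handle=(262,185,322,222),chest=(215,125,355,235),mallet=(160,218,206,298),jar=(175,178,205,208),block=(393,125,425,165)))[n]
    for k,(x0,y0,x1,y1) in boxes.items():
        A,B=ga[y0:y1,x0:x1],gb[y0:y1,x0:x1];w=cv2.createHanningWindow((x1-x0,y1-y0),cv2.CV_32F)
        print(n,k,"mean|d|",np.abs(A-B).mean().round(2),"shift",[round(v,2) for v in cv2.phaseCorrelate(A,B,w)[0]])
E
```

```text
t 32.3 pos [0.3099 0.5935 0.2481] F [ 0.9 -0.4  0.3] open 0.0856 q [ 0.939  0.265  1.592 -0.002  1.274 -0.169]
jaw yaw 63.5 y [ 0.008  0.007 -1.   ] z [0.446 0.895 0.01 ]
side handle mean|d| 0.83 shift [0.04, -0.02]
side lidfront mean|d| 2.12 shift [-0.01, -0.04]
side chest mean|d| 1.44 shift [0.49, -0.0]
side mallet mean|d| 2.55 shift [1.21, 0.24]
side jar mean|d| 1.13 shift [0.62, -0.1]
side block mean|d| 0.89 shift [-0.02, -0.01]
side plane0 mean|d| 21.91 shift [-0.12, 6.63]
top handle mean|d| 0.58 shift [0.01, 0.0]
top chest mean|d| 1.59 shift [0.01, -0.03]
top mallet mean|d| 3.35 shift [0.12, -0.48]
top jar mean|d| 1.82 shift [0.02, -0.04]
top block mean|d| 0.64 shift [-0.01, -0.05]
```

```bash
python3 -c "
from rig import arm
print(arm.sign_off())"
```

```text
the job is handed in; nothing more can be done
None
```

The plane is back in the chest tray, the lid is shut, and the job is handed in after about 32 s of the 72 s allowed.

**What I did**
- **Raised the lid:** I gripped the handle bar and lifted until the stay pulled taut at about 1.455 rad, with about 8 N at the handle. I then let it settle back about 5 mm. The stay measured about 16.5° past straight, against 17.2° for locked, and the lid stood by itself.
- **Placed the plane:** I set the small dark plane on its sole near the middle of the tray floor. The picture afterwards shows it lying flat.
- **Broke the stay:** I pressed the elbow about 35 mm, with under 5 N in each reading between moves. That folded the stay to about 1.87 rad, and the lid stood by friction at about 75°.
- **Closed the lid:** I re-gripped the bar and lowered the lid by hand until it stopped against about 10 N.

**Last checks**
- **Lid:** The handle is within 0.05 pixel of its starting picture in both views, where 4 mm of lift would show as 1 pixel. So the lid is fully shut. The arm's own reading at closing was 0.8° above shut. I put that down to the bar sliding in the jaws.
- **Jar, mallet and sanding block:** The sanding block matches its starting picture. The jar matches in the top view but shows a 0.6 pixel shift in the side view. The mallet shows 1.2 pixels in the side view and 0.5 in the top view. I never touched either, so I think arm shadows caused this, but I did not confirm it.
- **Not checked:** I did not measure the stay's foot for slip separately. The largest handle force read was about 13 N (mid-lift), below the 18 N slip limit. I only read forces between moves.
- **First grip on the bar:** It caught the bar too high, so I opened the jaws and re-gripped before lifting.

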